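Load and stack the medication bins on the cart's stand

TASK

Put every loose medicine carton down inside one of the white bins and build all the bins into one stack on the narrow raised stand, lengthwise along it and centred, each bin turned end for end to the one below so that it stands on that one's ledges and does not nest into it, and close the top bin with the lid. Leave the medicine cup and the roll of tape where they are.

Things in the scene. Friction and masses are not known exactly. Their poses are not given: they have to be found in the camera images.
- bin0_mid (a point): one of 3 or 4 identical empty white plastic stack-nest bins (absent ones read None), upright on the worktop at any yaw: 140 long, 66 wide, 48 high, 140 g. This point is its centre, 24 mm above its underside; z up, x along its length towards the pull lip (40 mm wide, with label holder, standing 14 mm out of the rim of that end only). See bin1 to bin3 for more
- bin1_mid (a point): white stack-nest bin like bin0. All bins: the rim is an upright band 20 mm high (28 to 48 mm above the underside), outside 140 x 66, inside 135 x 61, to be pinched across its 66 mm from above; below it the walls taper in to a base 127 x 53
- bin2_mid (a point): white stack-nest bin like bin0. All bins: inside, each long wall has two ribs, 13 mm wide, at x = -43 and +20 mm; their flat tops are ledges 6 mm below the rim and their backs are grooves open downwards. Floor 2.5 mm thick, 123 mm long inside; between opposite ribs 34 mm are clear at the floor, 45 mm at the ledges
- bin3_mid (a point): white stack-nest bin like bin0. All bins: put the same way round, two bins NEST: grooves slide over ribs and the upper drops in to 20 mm above the lower, or onto its contents. Turned end for end (180 deg, lips at opposite ends) the upper one's base rests on the ledges: it STACKS, its underside 42 mm above the lower one's, with 3 mm play inside the rim
- lid_grip (a point): white lid lying right way up: plate 140 x 66 x 4, under it a plug 126 x 53 x 5 that drops inside a bin's rim (4 mm play, either way round), on top a grip bar 64 long (x), 14 wide, 30 high. This point is the bar's middle, 24 mm above the plug's underside; x along the lid, z up. Seated, the plug's underside is 43 mm above the bin's underside. 100 g
- carton0_mid (a point): small paper medicine carton lying flat on the worktop (absent ones read None; one or two are there), 58 long (x) x 28 wide (y) x 22 high, 50 g; this point is its centre. Taken by its ends (58 mm) from above it goes down between a bin's ribs lengthwise
- carton1_mid (a point): small paper medicine carton lying flat on the worktop (absent ones read None; one or two are there), 58 long (x) x 28 wide (y) x 22 high, 50 g; this point is its centre. Taken by its ends (58 mm) from above it goes down between a bin's ribs lengthwise
- carton2_mid (a point): small paper medicine carton lying flat on the worktop (absent ones read None; one or two are there), 58 long (x) x 28 wide (y) x 22 high, 50 g; this point is its centre. Taken by its ends (58 mm) from above it goes down between a bin's ribs lengthwise
- stand_top (a point): narrow raised stand fixed to the worktop: a folded stainless bridge whose flat top plate is 60 deep (x) and 230 long (y), no edges or lips. This point is the centre of its top face, 50 mm above the worktop; axes: x across the plate, y along its length, z up
- cup_mid (a point): bystander: small grey medicine cup, 38 mm across, 32 high; the point is its centre
- tape_mid (a point): bystander: grey roll of tape lying flat, 72 mm across, 25 high; the point is its centre
Mind the look-alikes: they are no part of the job. What is shaped like the part that bears carton1_mid but orange or purple is not meant.

How it is judged (in metres and radians):
At the end, for the whole second after the job is handed in: All bins stacked on the stand, undersides 0, 42, 84 (126) mm above it (5 mm), upright, parallel (0.15 rad), centred within 18 mm across, 40 along; lid seated on the top bin (5 mm high, 20 across, 42 along, 0.17 rad); every carton in a bin below its ledges; all at rest (x of bin0_mid in the frame of stand_top between -0.018 and 0.018 m and y of bin0_mid in the frame of stand_top between -0.04 and 0.04 m and (z of bin0_mid in the frame of stand_top between 0.019 and 0.029 m or z of bin0_mid in the frame of stand_top between 0.061 and 0.071 m or z of bin0_mid in the frame of stand_top between 0.103 and 0.113 m or z of bin0_mid in the frame of stand_top between 0.145 and 0.155 m) and angle between each of bin0_mid, bin1_mid, bin2_mid, bin3_mid, lid_grip's own z axis and vertical below 0.08 rad and angle between the x axis of each of bin0_mid, bin1_mid, bin2_mid, bin3_mid and the y axis of stand_top, either way round below 0.15 rad and linear speed of each of bin0, bin1, bin2, bin3, lid below 0.02 m/s and x of bin1_mid in the frame of stand_top between -0.018 and 0.018 m and y of bin1_mid in the frame of stand_top between -0.04 and 0.04 m and (z of bin1_mid in the frame of stand_top between 0.019 and 0.029 m or z of bin1_mid in the frame of stand_top between 0.061 and 0.071 m or z of bin1_mid in the frame of stand_top between 0.103 and 0.113 m or z of bin1_mid in the frame of stand_top between 0.145 and 0.155 m) and x of bin2_mid in the frame of stand_top between -0.018 and 0.018 m and y of bin2_mid in the frame of stand_top between -0.04 and 0.04 m and (z of bin2_mid in the frame of stand_top between 0.019 and 0.029 m or z of bin2_mid in the frame of stand_top between 0.061 and 0.071 m or z of bin2_mid in the frame of stand_top between 0.103 and 0.113 m or z of bin2_mid in the frame of stand_top between 0.145 and 0.155 m) and x of bin3_mid in the frame of stand_top between -0.018 and 0.018 m and y of bin3_mid in the frame of stand_top between -0.04 and 0.04 m and (z of bin3_mid in the frame of stand_top between 0.019 and 0.029 m or z of bin3_mid in the frame of stand_top between 0.061 and 0.071 m or z of bin3_mid in the frame of stand_top between 0.103 and 0.113 m or z of bin3_mid in the frame of stand_top between 0.145 and 0.155 m) and x of lid_grip in the frame of stand_top between -0.02 and 0.02 m and y of lid_grip in the frame of stand_top between -0.042 and 0.042 m and (z of lid_grip in the frame of stand_top between 0.146 and 0.156 m or z of lid_grip in the frame of stand_top between 0.188 and 0.198 m) and angle between the x axis of lid_grip and the y axis of stand_top, either way round below 0.17 rad and ((x of carton0_mid in the frame of bin0_mid between -0.06 and 0.06 m and y of carton0_mid in the frame of bin0_mid between -0.026 and 0.026 m and z of carton0_mid in the frame of bin0_mid between -0.024 and 0.016 m) or (x of carton0_mid in the frame of bin1_mid between -0.06 and 0.06 m and y of carton0_mid in the frame of bin1_mid between -0.026 and 0.026 m and z of carton0_mid in the frame of bin1_mid between -0.024 and 0.016 m) or (x of carton0_mid in the frame of bin2_mid between -0.06 and 0.06 m and y of carton0_mid in the frame of bin2_mid between -0.026 and 0.026 m and z of carton0_mid in the frame of bin2_mid between -0.024 and 0.016 m) or (x of carton0_mid in the frame of bin3_mid between -0.06 and 0.06 m and y of carton0_mid in the frame of bin3_mid between -0.026 and 0.026 m and z of carton0_mid in the frame of bin3_mid between -0.024 and 0.016 m)) and ((x of carton1_mid in the frame of bin0_mid between -0.06 and 0.06 m and y of carton1_mid in the frame of bin0_mid between -0.026 and 0.026 m and z of carton1_mid in the frame of bin0_mid between -0.024 and 0.016 m) or (x of carton1_mid in the frame of bin1_mid between -0.06 and 0.06 m and y of carton1_mid in the frame of bin1_mid between -0.026 and 0.026 m and z of carton1_mid in the frame of bin1_mid between -0.024 and 0.016 m) or (x of carton1_mid in the frame of bin2_mid between -0.06 and 0.06 m and y of carton1_mid in the frame of bin2_mid between -0.026 and 0.026 m and z of carton1_mid in the frame of bin2_mid between -0.024 and 0.016 m) or (x of carton1_mid in the frame of bin3_mid between -0.06 and 0.06 m and y of carton1_mid in the frame of bin3_mid between -0.026 and 0.026 m and z of carton1_mid in the frame of bin3_mid between -0.024 and 0.016 m)) and ((x of carton2_mid in the frame of bin0_mid between -0.06 and 0.06 m and y of carton2_mid in the frame of bin0_mid between -0.026 and 0.026 m and z of carton2_mid in the frame of bin0_mid between -0.024 and 0.016 m) or (x of carton2_mid in the frame of bin1_mid between -0.06 and 0.06 m and y of carton2_mid in the frame of bin1_mid between -0.026 and 0.026 m and z of carton2_mid in the frame of bin1_mid between -0.024 and 0.016 m) or (x of carton2_mid in the frame of bin2_mid between -0.06 and 0.06 m and y of carton2_mid in the frame of bin2_mid between -0.026 and 0.026 m and z of carton2_mid in the frame of bin2_mid between -0.024 and 0.016 m) or (x of carton2_mid in the frame of bin3_mid between -0.06 and 0.06 m and y of carton2_mid in the frame of bin3_mid between -0.026 and 0.026 m and z of carton2_mid in the frame of bin3_mid between -0.024 and 0.016 m))); the robot touches nothing.
It fails at once if the medicine cup is shifted by more than 40 mm (distance of cup_mid from where it was at the start of the episode above 0.04 m).
It fails at once if the roll of tape is shifted by more than 40 mm (distance of tape_mid from where it was at the start of the episode above 0.04 m).
Of bin0, bin1, bin2, bin3 only 3 to 4 are there at a start; the rules pass over those that are not, and their reading is None.
Of carton0, carton1, carton2 only 1 to 2 are there at a start; the rules pass over those that are not, and their reading is None.
At some moment in a run one of carton0, carton1, carton2, lid may be knocked a few centimetres aside while the robot is not near it.
It also fails if it takes over 210 s, if anything falls off the work surface, if the arm or the gripper's body presses on something with over 40 N, if the wrist force passes 120 N, or if a joint passes its speed limit or range.

ROBOT

A 7-joint arm with a two-finger parallel gripper is mounted at the origin on the work surface. World frame = base frame: x ahead of the robot, y to its left, z up, the work surface at z = 0. Lengths are in m, angles in degrees, forces in N, time in s.
With the tool pointing down it reaches from about 0.425 to 0.875 m from the base axis. Payload 4.7 kg.
Tool frame: the origin (TCP) lies between the finger pads; the fingertips stand 14 mm ahead of it and the grasp point (between the pads) lies 5 mm behind it (env.tip_reach is the distance from the TCP to the fingertips, in m); z points along the fingers, y is the direction in which the jaws open and shut (so a half turn about z gives the same grasp; the last joint's range is limited). The gripper opens to 87 mm and grips with 3 to 60 N. Pads are 19 mm wide; open, the fingers measure 117 mm over their backs; the gripper's body (75 mm by 190 mm) begins 51 mm behind the grasp point.
Start: joints at [-67.088, 18.392, -4.016, 83.108, 1.295, 78.541, -3.26], TCP at [0.245, 0.602, 0.237] pointing down, gripper open.
Joint ranges: [-163.93, 163.93], [-17.29, 119.83], [-79.2, 71.16], [3.27, 140.29], [-89.18, 269.18], [5.43, 117.66], [-154.24, 154.24]. Speed limits (degrees/s): [147.25, 147.25, 180, 180, 180, 180, 180].

INTERFACE

Orientations are given as [roll, pitch, yaw] about the fixed x, y, z axes, in that order (R = Rz(yaw) Ry(pitch) Rx(roll)).
In Python, from cell import env gives the robot as it stands. The module is installed in compiled form; this text tells all that it offers.
- The arm moves only by the shell command python3 -m pendant 'ROWS' [FORCE]. ROWS is JSON, a list of rows, each an object of numbers: "rx", "ry", "rz": the turn, a rotation vector about the tool's x, y, z in degrees; "tx", "ty", "tz": the shift along the tool's x, y, z in mm; "jaw": the finger opening in mm, from 0 to 87. In form: [{"rx": .., "ry": .., "rz": .., "tx": .., "ty": .., "tz": .., "jaw": ..}, ...]. A call has 1 to 20 rows; each row shifts and turns the commanded pose from where the row before left it, along the tool's axes as they then stand; what a row does not reach is not made up. A row lasts 1/12 s, in which the tool goes at most 41.7 mm and 7.16 degrees, less where a joint would pass 70% of its speed; a pose out of reach is approached as far as the arm can. A call with a gripper value outside its range is refused whole. The fingers move at their own pace and stop on an object; FORCE is the grip in N (left out, the last holds). Time passes only in rows, so rows that do not move let the fingers close. It gives the time, the measured TCP pose, the force and the opening at its end, in the units of the state.
- env.get_obs(): the state, without advancing time (a new reading comes with each control period).
- env.read_camera(name): name is "side" or "top"; returns a dict with "img" (400x640x3 uint8, red, green, blue), "range_z" (400x640 float32, m along the optical axis (not along the pixel's ray), 0 where there is no reading), "vertical_fov" (degrees; the focal length in pixels is half the picture's height over the tangent of half this angle, whatever the lens; pixels are square), "cx", "cy" (the principal point, pixels), "distortion" ([k1, k2, p1, p2, k3] as OpenCV has them; the pictures are not rectified), "world_to_cam" (4x4, takes a point from world to camera coordinates). Camera axes: x right, y up, looking along -z (the intrinsics and any distortion apply to the point x, -y, -z); pixel columns grow to the right and rows downward; lengths in m; the calibration is good to about 2 mm. A picture is of the moment at which its call begins.
- env.sign_off(): hands the job in, once; it reports no verdict.
The state is a dict: "time_s": time; "qpos": joint angles; "joint_velocities": joint speeds; "effort": joint torques, N m; "tool_pos": TCP position; "tool_rot": TCP orientation; "force": force on the tool from outside, world axes, zero at the start; "wrist_torque": the same for the moment, N m; "grip_width": finger opening in m.
Only numpy, scipy, OpenCV 4.12 (cv2) and the standard library are available. Lean on these libraries where they do the work, as an engineer would, in place of code of your own. Each camera call takes 0.05 s, during which the arm holds its last target.

## Working session

There is one attempt and no reset: what is moved stays moved. The work goes in short steps, Python scripts to look and compute and a shell command to move; the robot and the scene stay as the last step left them, time stands still between calls to the robot, and variables do not carry over. Pictures are saved under pics/ and viewed, and the job is handed in when it is done.

```bash
ls -la; mkdir -p pics; cat > h.py <<'E'
import numpy as np, cv2
from cell import env
def cam(n):
    c=env.read_camera(n); h,w=c['img'].shape[:2]
    f=h/2/np.tan(np.radians(c['vertical_fov']/2))
    c['K']=np.array([[f,0,c['cx']],[0,f,c['cy']],[0,0,1.]]); c['D']=np.array(c['distortion'],float)
    c['T']=np.array(c['world_to_cam'],float); return c
def save(c,name): cv2.imwrite('pics/'+name,cv2.cvtColor(c['img'],cv2.COLOR_RGB2BGR))
def rays(c,px):
    u=cv2.undistortPoints(np.array(px,float).reshape(-1,1,2),c['K'],c['D']).reshape(-1,2)
    return np.c_[u[:,0],-u[:,1],-np.ones(len(u))]
def onplane(c,px,z):
    d=rays(c,px)@c['T'][:3,:3]; o=-c['T'][:3,:3].T@c['T'][:3,3]
    s=(z-o[2])/d[:,2]; return o+s[:,None]*d
def cloud(c):
    h,w=c['range_z'].shape; vv,uu=np.mgrid[:h,:w]
    r=rays(c,np.c_[uu.ravel(),vv.ravel()])*c['range_z'].ravel()[:,None]
    P=(r-c['T'][:3,3])@c['T'][:3,:3]; P[c['range_z'].ravel()==0]=np.nan
    return P.reshape(h,w,3)
def proj(c,P):
    q=np.atleast_2d(P)@c['T'][:3,:3].T+c['T'][:3,3]; q=q*[1,-1,-1]
    return cv2.projectPoints(q,np.zeros(3),np.zeros(3),c['K'],c['D'])[0].reshape(-1,2)
E
python3 - <<'E'
from h import *
for n in('top','side'):
    c=cam(n); save(c,n+'0.png'); print(n,c['vertical_fov'],c['cx'],c['cy'],c['D'],-c['T'][:3,:3].T@c['T'][:3,3],c['T'][:3,:3].round(2).tolist(),(c['range_z']==0).mean())
o=env.get_obs(); print(o)
E
```

```text
total 12
drwxr-xr-x  3 agent agent 4096 Dec  7 09:15 .
drwxr-xr-x 23 root  root  4096 Dec  7 09:15 ..
drwxr-xr-x  2 agent agent 4096 Dec  7 09:15 pics
top 48.900685777954045 321.0286919744553 198.96641376071935 [-0.02150832  0.          0.          0.          0.        ] [ 0.42896626 -0.06361513  1.15488688] [[-0.02, -1.0, -0.02], [1.0, -0.02, 0.08], [-0.08, -0.02, 1.0]] 0.00412890625
side 42.33743675387374 318.9247435469893 190.51591116013046 [-0.12564941  0.          0.          0.          0.        ] [-0.11594449 -0.86344006  1.21183519] [[0.79, -0.61, -0.0], [0.46, 0.59, 0.67], [-0.4, -0.53, 0.75]] 0.00398046875
{'time_s': 0.1, 'qpos': array([-67.08861551,  18.43489329,  -4.01659976,  83.16906576,
         1.29678061,  78.54176118,  -3.26063164]), 'joint_velocities': array([ 0.00887972, -0.067824  ,  0.01074111, -0.25647869,  0.01712305,
       -0.06392326,  0.06361367]), 'effort': array([-2.47617245e-04, -4.92574596e+01, -4.05993825e-01, -3.13398886e+01,
       -6.41014916e-02,  3.94804403e-02,  8.70927079e-05]), 'tool_pos': array([0.24444435, 0.60176035, 0.23556001]), 'tool_rot': array([-1.79899619e+02,  6.97714875e-03,  1.57898979e+02]), 'force': array([1.21933849, 0.64591024, 0.15712137]), 'wrist_torque': array([ 0.02571556, -0.03611082,  0.03649339]), 'grip_width': 0.08699692889742237}
```

View pics/top0.png

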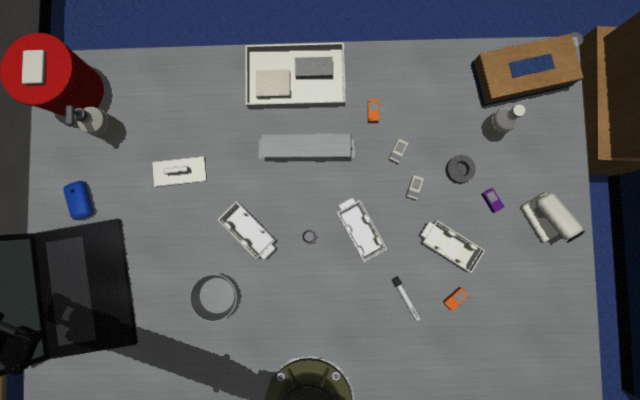

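View pics/side0.png

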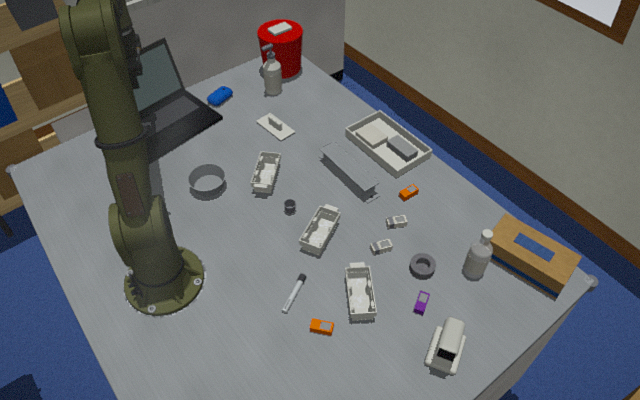

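The top view shows three bins near (247,231), (361,230) and (452,246), and the lid at (179,171). Two white cartons are at (399,151) and (415,187), the stand at (307,147), the cup at (310,237) and the tape at (460,169). The orange and purple boxes are look-alikes. Next I measure the poses.

```bash
cat > m.py <<'E'
from h import *
def rect(c,mask,z,label):
    n,l,s,ce=cv2.connectedComponentsWithStats(mask.astype(np.uint8),connectivity=8)
    for i in range(1,n):
        if s[i,4]<60: continue
        cs,_=cv2.findContours((l==i).astype(np.uint8),cv2.RETR_EXTERNAL,cv2.CHAIN_APPROX_NONE)
        p=cs[0].reshape(-1,2).astype(float)
        P=onplane(c,p,z)[:,:2]
        (cx,cy),(w,h),a=cv2.minAreaRect((P*1000).astype(np.float32))
        if w<h: w,h,a=h,w,a+90
        print(label,'px',ce[i].round(0),'world',round(cx,1),round(cy,1),'size',round(w,1),round(h,1),'yaw',round((a+90)%180-90,1),'area',s[i,4])
E
python3 - <<'E'
from m import *
c=cam('top'); P=cloud(c); im=c['img'].astype(int)
white=(im.min(2)>95)&(im.max(2)-im.min(2)<40)
Z=P[...,2]
for (u,v) in [(247,231),(361,230),(452,246),(179,171),(399,151),(415,187),(307,147),(310,237),(460,169)]:
    w=Z[v-6:v+7,u-6:u+7]; print((u,v),np.nanpercentile(w,[5,50,95]).round(4),im[v,u])
roi=np.zeros_like(white); roi[110:290,140:500]=1
rect(c,roi&(Z>0.032)&(Z<0.065),0.048,'h>32')
rect(c,roi&(Z>0.012)&(Z<0.028),0.022,'12-28')
rect(c,roi&(Z>0.004)&(Z<0.02),0.009,'4-20')
E
```

```text
(247, 231) [-0.0003  0.0023  0.0069] [210 210 210]
(361, 230) [-0.0012  0.0023  0.0058] [214 215 214]
(452, 246) [-0.0019  0.0022  0.0057] [212 211 209]
(179, 171) [0.0062 0.0176 0.0401] [111 110 103]
(399, 151) [-0.0032  0.0208  0.0244] [142 142 134]
(415, 187) [-0.0016  0.0214  0.0246] [126 127 124]
(307, 147) [0.0463 0.0497 0.0527] [149 152 152]
(310, 237) [-0.0013  0.004   0.0322] [130 131 132]
(460, 169) [-0.0033  0.0003  0.0233] [90 87 89]
h>32 px [490. 128.] world 689.5 -477.6 size 57.5 26.9 yaw 19.7 area 116
h>32 px [306. 145.] world 655.0 -5.6 size 227.8 59.5 yaw 88.6 area 2078
h>32 px [175. 170.] world 596.9 329.6 size 63.1 14.9 yaw -85.0 area 138
h>32 px [360. 225.] world 441.3 -139.9 size 153.6 66.4 yaw 27.5 area 419
h>32 px [249. 232.] world 437.3 141.3 size 154.6 66.0 yaw 44.3 area 471
h>32 px [450. 243.] world 394.6 -363.0 size 157.8 67.7 yaw 56.5 area 532
h>32 px [210. 280.] world 314.5 231.9 size 111.0 39.7 yaw 89.1 area 111
12-28 px [373. 115.] world 733.0 -181.5 size 29.5 28.8 yaw -1.7 area 135
12-28 px [398. 151.] world 638.5 -244.1 size 57.8 27.8 yaw -28.1 area 2
[... 316 characters left out ...]
 world 356.0 -425.6 size 57.7 10.1 yaw -34.3 area 77
12-28 px [205. 281.] world 314.1 252.8 size 73.4 18.3 yaw -64.6 area 64
12-28 px [397. 283.] world 296.9 -231.8 size 34.8 18.2 yaw 25.0 area 86
4-20 px [179. 172.] world 598.1 334.2 size 143.6 67.5 yaw -85.1 area 1096
4-20 px [488. 202.] world 501.8 -476.8 size 57.0 14.3 yaw 32.2 area 63
4-20 px [245. 238.] world 426.7 158.3 size 116.9 20.2 yaw 44.5 area 104
4-20 px [453. 237.] world 408.8 -380.1 size 114.3 17.8 yaw 57.5 area 97
4-20 px [471. 259.] world 357.3 -422.4 size 53.3 14.8 yaw -29.0 area 62
4-20 px [397. 283.] world 297.8 -232.7 size 41.7 24.4 yaw 16.8 area 101
4-20 px [210. 283.] world 306.7 251.5 size 65.2 33.4 yaw 89.1 area 124
```

```bash
python3 - <<'E'
from h import *
c=cam('top'); P=cloud(c)
v=[]
for (u,w) in [(247,231),(361,230),(452,246),(307,147)]:
    v.append(cv2.resize(cv2.cvtColor(c['img'][w-50:w+50,u-50:u+50],cv2.COLOR_RGB2BGR),(390,290),interpolation=cv2.INTER_CUBIC))
cv2.imwrite('pics/z1.png',np.vstack([np.hstack(v[:2]),np.hstack(v[2:])]))
# lips: points above .052 near bins
Z=P[...,2]
for n,(x,y) in dict(A=(.437,.141),B=(.441,-.140),C=(.395,-.363)).items():
    m=(np.hypot(P[...,0]-x,P[...,1]-y)<.1)&(Z>.053)
    print(n,m.sum(),np.nanmedian(P[m],0))
print((Z[m]).size)
E
```

```text
A 4 [0.44623687 0.17818181 0.05371901]
B 0 [nan nan nan]
C 0 [nan nan nan]
0
  return np.nanmean(a, axis, out=out, keepdims=keepdims)
```

View pics/z1.png

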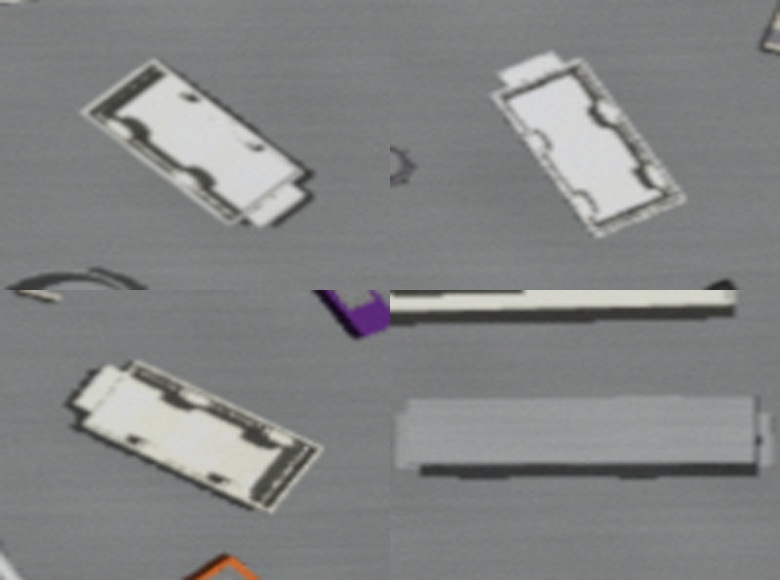

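```bash
cat > to.py <<'E'
import sys
from h import *
from scipy.spatial.transform import Rotation as R
# usage: x y z(mm) yaw [rot-first]
o=env.get_obs(); p=o['tool_pos']*1000; rpy=o['tool_rot']
x,y,z,yaw=map(float,sys.argv[1:5])
Rc=R.from_euler('xyz',rpy,degrees=True); Rt=R.from_euler('xyz',[180,0,yaw],degrees=True)
d=np.array([x,y,z])-p
rv=(Rc.inv()*Rt).as_rotvec(degrees=True)
print('t',o['time_s'].__round__(2),'pose',p.round(1),rpy.round(2),'grip',round(o['grip_width']*1000,1),'F',o['force'].round(1))
for nm,Q in(('shift-first',Rc),('turn-first',Rt)):
    q=Q.inv().apply(d); print(nm,'t',q.round(1),'rows30',(np.linalg.norm(q)/30).round(1),'per20',(q/20).round(1),)
print('rotvec',rv.round(2),'rows',abs(rv).max()/7)
E
python3 to.py 550 250 236 157.9; python3 to.py 435.1 -143.1 150 27.5
```

```text
t 0.2 pose [244.5 601.9 235.9] [-1.7993e+02  1.0000e-02  1.5790e+02] grip 87.1 F [ 0.7 -0.3 -0.7]
shift-first t [-4.154e+02 -2.111e+02  2.000e-01] rows30 15.5 per20 [-20.8 -10.6   0. ]
turn-first t [-4.154e+02 -2.111e+02 -1.000e-01] rows30 15.5 per20 [-20.8 -10.6  -0. ]
rotvec [-0.07  0.01 -0.  ] rows 0.009699091007729487
t 0.2 pose [244.5 601.9 235.9] [-1.7993e+02  1.0000e-02  1.5790e+02] grip 87.1 F [ 0.7 -0.3 -0.7]
shift-first t [-456.9 -618.4   86.7] rows30 25.8 per20 [-22.8 -30.9   4.3]
turn-first t [-175.   748.8   85.9] rows30 25.8 per20 [-8.7 37.4  4.3]
rotvec [-3.000e-02  8.000e-02  1.304e+02] rows 18.627914807145228
```

```bash
python3 -m pendant '[{"tx":-26,"ty":-13},{"tx":-26,"ty":-13},{"tx":-26,"ty":-13},{"tx":-26,"ty":-13},{"tx":-26,"ty":-13},{"tx":-26,"ty":-13},{"tx":-26,"ty":-13},{"tx":-26,"ty":-13},{"tx":-26,"ty":-13},{"tx":-26,"ty":-13},{"tx":-26,"ty":-13},{"tx":-26,"ty":-13},{"tx":-26,"ty":-13},{"tx":-26,"ty":-13},{"tx":-26,"ty":-13},{"tx":-26,"ty":-13}]'
python3 to.py 560 0 200 27.5
```

```text
t 0.2 pose [244.5 601.9 235.9] [-1.7993e+02  1.0000e-02  1.5790e+02] grip 87.1 F [ 0.7 -0.3 -0.7]
shift-first t [-518.8 -438.9   36.4] rows30 22.7 per20 [-25.9 -21.9   1.8]
turn-first t [  1.9 679.6  35.9] rows30 22.7 per20 [ 0.1 34.   1.8]
rotvec [-3.000e-02  8.000e-02  1.304e+02] rows 18.627914807145228invalid input at $[0]: expected keys rx, ry, rz, tx, ty, tz, jaw
```

```bash
python3 -m pendant '[{"rz":6.5},{"rz":6.5},{"rz":6.5},{"rz":6.5},{"rz":6.5},{"rz":6.5},{"rz":6.5},{"rz":6.5},{"rz":6.5},{"rz":6.5},{"rz":6.5},{"rz":6.5},{"rz":6.5},{"rz":6.5},{"rz":6.5},{"rz":6.5},{"rz":6.5},{"rz":6.5},{"rz":6.5},{"rz":6.5}]'
python3 to.py 435.1 -143.1 120 27.5; python3 - <<'E'
from h import *
print(env.get_obs()['qpos'])
E
```

```text
t 0.2 pose [244.5 601.9 235.9] [-1.7993e+02  1.0000e-02  1.5790e+02] grip 87.1 F [ 0.7 -0.3 -0.7]
shift-first t [-456.9 -618.4  116.7] rows30 25.9 per20 [-22.8 -30.9   5.8]
turn-first t [-175.   748.8  115.9] rows30 25.9 per20 [-8.7 37.4  5.8]
rotvec [-3.000e-02  8.000e-02  1.304e+02] rows 18.627914807145228
[-67.08603183  18.42251592  -4.01669618  83.14942425   1.2964396
  78.54124025  -3.26118612]invalid input at $[0]: expected keys rx, ry, rz, tx, ty, tz, jaw
```

```bash
python3 -m pendant '[{"rx":0,"ry":0,"rz":0,"tx":-26,"ty":-13,"tz":0,"jaw":87},{"rx":0,"ry":0,"rz":0,"tx":-26,"ty":-13,"tz":0,"jaw":87},{"rx":0,"ry":0,"rz":0,"tx":-26,"ty":-13,"tz":0,"jaw":87},{"rx":0,"ry":0,"rz":0,"tx":-26,"ty":-13,"tz":0,"jaw":87},{"rx":0,"ry":0,"rz":0,"tx":-26,"ty":-13,"tz":0,"jaw":87},{"rx":0,"ry":0,"rz":0,"tx":-26,"ty":-13,"tz":0,"jaw":87},{"rx":0,"ry":0,"rz":0,"tx":-26,"ty":-13,"tz":0,"jaw":87},{"rx":0,"ry":0,"rz":0,"tx":-26,"ty":-13,"tz":0,"jaw":87},{"rx":0,"ry":0,"rz":0,"tx":-26,"ty":-13,"tz":0,"jaw":87},{"rx":0,"ry":0,"rz":0,"tx":-26,"ty":-13,"tz":0,"jaw":87},{"rx":0,"ry":0,"rz":0,"tx":-26,"ty":-13,"tz":0,"jaw":87},{"rx":0,"ry":0,"rz":0,"tx":-26,"ty":-13,"tz":0,"jaw":87},{"rx":0,"ry":0,"rz":0,"tx":-26,"ty":-13,"tz":0,"jaw":87},{"rx":0,"ry":0,"rz":0,"tx":-26,"ty":-13,"tz":0,"jaw":87},{"rx":0,"ry":0,"rz":0,"tx":-26,"ty":-13,"tz":0,"jaw":87},{"rx":0,"ry":0,"rz":0,"tx":-26,"ty":-13,"tz":0,"jaw":87}]'
python3 -m pendant '[{"rx":0,"ry":0,"rz":6.5,"tx":0,"ty":0,"tz":0,"jaw":87},{"rx":0,"ry":0,"rz":6.5,"tx":0,"ty":0,"tz":0,"jaw":87},{"rx":0,"ry":0,"rz":6.5,"tx":0,"ty":0,"tz":0,"jaw":87},{"rx":0,"ry":0,"rz":6.5,"tx":0,"ty":0,"tz":0,"jaw":87},{"rx":0,"ry":0,"rz":6.5,"tx":0,"ty":0,"tz":0,"jaw":87},{"rx":0,"ry":0,"rz":6.5,"tx":0,"ty":0,"tz":0,"jaw":87},{"rx":0,"ry":0,"rz":6.5,"tx":0,"ty":0,"tz":0,"jaw":87},{"rx":0,"ry":0,"rz":6.5,"tx":0,"ty":0,"tz":0,"jaw":87},{"rx":0,"ry":0,"rz":6.5,"tx":0,"ty":0,"tz":0,"jaw":87},{"rx":0,"ry":0,"rz":6.5,"tx":0,"ty":0,"tz":0,"jaw":87}]'
python3 to.py 435.1 -143.1 120 27.5; python3 - <<'E'
from h import *
print(env.get_obs()['qpos'])
E
```

```text
time_s: 1.53
tool_pos: [0.5524, 0.2518, 0.2365]
tool_rot: [180.0, -0.0, 157.9]
force: [-0.3, -0.2, 0.5]
grip_width: 0.0873
time_s: 2.37
tool_pos: [0.5516, 0.253, 0.2363]
tool_rot: [-180.0, 0.0, 92.6]
force: [-0.3, 0.3, -0.5]
grip_width: 0.0872
t 2.37 pose [551.6 253.  236.3] [-1.7998e+02  1.0000e-02  9.2580e+01] grip 87.2 F [-0.3  0.3 -0.5]
shift-first t [-390.4 -134.2  116.4] rows30 14.3 per20 [-19.5  -6.7   5.8]
turn-first t [-286.2  297.5  116.3] rows30 14.3 per20 [-14.3  14.9   5.8]
rotvec [-2.000e-02  2.000e-02  6.508e+01] rows 9.297368110283347
[-43.10273672  13.28634937  18.91255749  90.34365036  -4.38392226
  77.1227305  -21.09965649]
```

```bash
python3 -m pendant '[{"rx":0,"ry":0,"rz":6.5,"tx":0,"ty":0,"tz":0,"jaw":87},{"rx":0,"ry":0,"rz":6.5,"tx":0,"ty":0,"tz":0,"jaw":87},{"rx":0,"ry":0,"rz":6.5,"tx":0,"ty":0,"tz":0,"jaw":87},{"rx":0,"ry":0,"rz":6.5,"tx":0,"ty":0,"tz":0,"jaw":87},{"rx":0,"ry":0,"rz":6.5,"tx":0,"ty":0,"tz":0,"jaw":87},{"rx":0,"ry":0,"rz":6.5,"tx":0,"ty":0,"tz":0,"jaw":87},{"rx":0,"ry":0,"rz":6.5,"tx":0,"ty":0,"tz":0,"jaw":87},{"rx":0,"ry":0,"rz":6.5,"tx":0,"ty":0,"tz":0,"jaw":87},{"rx":0,"ry":0,"rz":6.5,"tx":0,"ty":0,"tz":0,"jaw":87},{"rx":0,"ry":0,"rz":6.5,"tx":0,"ty":0,"tz":0,"jaw":87}]'
python3 -m pendant '[{"rx":0,"ry":0,"rz":0,"tx":-20.4,"ty":21.3,"tz":8.3,"jaw":87},{"rx":0,"ry":0,"rz":0,"tx":-20.4,"ty":21.3,"tz":8.3,"jaw":87},{"rx":0,"ry":0,"rz":0,"tx":-20.4,"ty":21.3,"tz":8.3,"jaw":87},{"rx":0,"ry":0,"rz":0,"tx":-20.4,"ty":21.3,"tz":8.3,"jaw":87},{"rx":0,"ry":0,"rz":0,"tx":-20.4,"ty":21.3,"tz":8.3,"jaw":87},{"rx":0,"ry":0,"rz":0,"tx":-20.4,"ty":21.3,"tz":8.3,"jaw":87},{"rx":0,"ry":0,"rz":0,"tx":-20.4,"ty":21.3,"tz":8.3,"jaw":87},{"rx":0,"ry":0,"rz":0,"tx":-20.4,"ty":21.3,"tz":8.3,"jaw":87},{"rx":0,"ry":0,"rz":0,"tx":-20.4,"ty":21.3,"tz":8.3,"jaw":87},{"rx":0,"ry":0,"rz":0,"tx":-20.4,"ty":21.3,"tz":8.3,"jaw":87},{"rx":0,"ry":0,"rz":0,"tx":-20.4,"ty":21.3,"tz":8.3,"jaw":87},{"rx":0,"ry":0,"rz":0,"tx":-20.4,"ty":21.3,"tz":8.3,"jaw":87},{"rx":0,"ry":0,"rz":0,"tx":-20.4,"ty":21.3,"tz":8.3,"jaw":87},{"rx":0,"ry":0,"rz":0,"tx":-20.4,"ty":21.3,"tz":8.3,"jaw":87},{"rx":0,"ry":0,"rz":0,"tx":0,"ty":0,"tz":0,"jaw":87},{"rx":0,"ry":0,"rz":0,"tx":0,"ty":0,"tz":0,"jaw":87}]'
python3 to.py 435.1 -143.1 35 27.5; python3 - <<'E'
from h import *
print(env.get_obs()['qpos'])
c=cam('side'); save(c,'s1.png')
E
```

```text
time_s: 3.2
tool_pos: [0.5516, 0.253, 0.2364]
tool_rot: [-180.0, 0.0, 27.6]
force: [-0.8, 0.9, 0.4]
grip_width: 0.0871
time_s: 4.53
tool_pos: [0.438, -0.1455, 0.12]
tool_rot: [-180.0, 0.0, 27.7]
force: [0.6, 1.0, 0.4]
grip_width: 0.0871
t 4.53 pose [ 438.  -145.5  120. ] [-1.7996e+02  2.0000e-02  2.7660e+01] grip 87.1 F [0.6 1.  0.4]
shift-first t [-1.4 -3.4 85. ] rows30 2.8 per20 [-0.1 -0.2  4.3]
turn-first t [-1.4 -3.5 85. ] rows30 2.8 per20 [-0.1 -0.2  4.3]
rotvec [-0.04  0.02  0.16] rows 0.02286373062265692
[-28.94365606  -0.32144811  44.48579572 118.4388982    0.24033905
  61.83552916 -46.91187778]
```

View pics/s1.png

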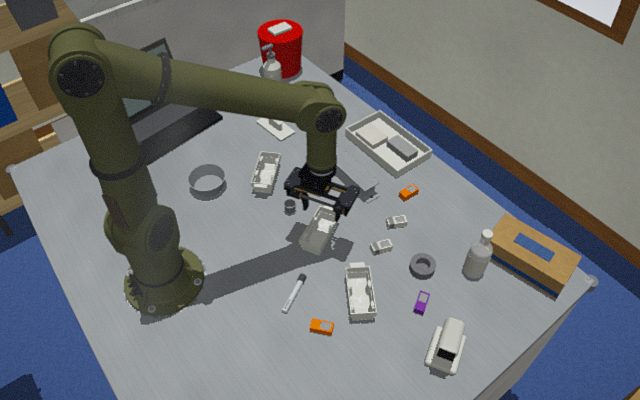

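```bash
python3 -m pendant '[{"rx":0,"ry":0,"rz":0,"tx":-1.4,"ty":-3.5,"tz":10,"jaw":87},{"rx":0,"ry":0,"rz":0,"tx":0,"ty":0,"tz":15,"jaw":87},{"rx":0,"ry":0,"rz":0,"tx":0,"ty":0,"tz":15,"jaw":87},{"rx":0,"ry":0,"rz":0,"tx":0,"ty":0,"tz":15,"jaw":87},{"rx":0,"ry":0,"rz":0,"tx":0,"ty":0,"tz":15,"jaw":87},{"rx":0,"ry":0,"rz":0,"tx":0,"ty":0,"tz":10,"jaw":87},{"rx":0,"ry":0,"rz":0,"tx":0,"ty":0,"tz":5,"jaw":87},{"rx":0,"ry":0,"rz":0,"tx":0,"ty":0,"tz":0,"jaw":87}]'
python3 -m pendant '[{"rx":0,"ry":0,"rz":0,"tx":0,"ty":0,"tz":0,"jaw":60},{"rx":0,"ry":0,"rz":0,"tx":0,"ty":0,"tz":0,"jaw":60},{"rx":0,"ry":0,"rz":0,"tx":0,"ty":0,"tz":0,"jaw":60},{"rx":0,"ry":0,"rz":0,"tx":0,"ty":0,"tz":0,"jaw":60},{"rx":0,"ry":0,"rz":0,"tx":0,"ty":0,"tz":0,"jaw":60},{"rx":0,"ry":0,"rz":0,"tx":0,"ty":0,"tz":0,"jaw":60},{"rx":0,"ry":0,"rz":0,"tx":0,"ty":0,"tz":0,"jaw":60},{"rx":0,"ry":0,"rz":0,"tx":0,"ty":0,"tz":0,"jaw":60}]' 15
python3 to.py 435.1 -143.1 35 27.5
```

```text
time_s: 5.25
tool_pos: [0.4353, -0.1408, 0.0342]
tool_rot: [-179.9, 0.1, 28.0]
force: [-0.9, 0.1, 0.1]
grip_width: 0.087
time_s: 5.92
tool_pos: [0.4365, -0.1418, 0.0359]
tool_rot: [180.0, -0.1, 27.9]
force: [-0.5, 0.7, 6.0]
grip_width: 0.0658
t 5.92 pose [ 436.5 -141.8   35.9] [ 1.7999e+02 -6.0000e-02  2.7890e+01] grip 65.8 F [-0.5  0.7  6. ]
shift-first t [-1.9  0.5  0.9] rows30 0.1 per20 [-0.1  0.   0. ]
turn-first t [-1.9  0.5  0.9] rows30 0.1 per20 [-0.1  0.   0. ]
rotvec [ 0.01 -0.06  0.39] rows 0.05574190813198916
```

```bash
python3 -m pendant '[{"rx":0,"ry":0,"rz":0,"tx":0,"ty":0,"tz":-10,"jaw":60},{"rx":0,"ry":0,"rz":0,"tx":0,"ty":0,"tz":-20,"jaw":60},{"rx":0,"ry":0,"rz":0,"tx":0,"ty":0,"tz":-25,"jaw":60},{"rx":0,"ry":0,"rz":0,"tx":0,"ty":0,"tz":-25,"jaw":60},{"rx":0,"ry":0,"rz":0,"tx":0,"ty":0,"tz":-20,"jaw":60},{"rx":0,"ry":0,"rz":0,"tx":0,"ty":0,"tz":-10,"jaw":60},{"rx":0,"ry":0,"rz":0,"tx":0,"ty":0,"tz":0,"jaw":60}]'
python3 to.py 655 -3.7 146 88.6; python3 - <<'E'
from h import *
print(env.get_obs()['qpos'])
E
```

```text
time_s: 6.5
tool_pos: [0.4374, -0.142, 0.1475]
tool_rot: [179.9, -0.2, 27.9]
force: [0.4, 0.2, -2.1]
grip_width: 0.0658
t 6.5 pose [ 437.4 -142.   147.5] [179.91  -0.24  27.9 ] grip 65.8 F [ 0.4  0.2 -2.1]
shift-first t [257.  -20.4   2.5] rows30 8.6 per20 [12.9 -1.   0.1]
turn-first t [143.6 214.2   1.5] rows30 8.6 per20 [ 7.2 10.7  0.1]
rotvec [  0.21  -0.17 -60.7 ] rows 8.671903800764769
[-30.18505444  -3.40190872  44.23185828 117.09861847   2.50866226
  65.12216053 -49.15335078]
```

```bash
python3 -m pendant '[{"rx":0,"ry":0,"rz":0,"tx":15.7,"ty":-2,"tz":0,"jaw":60},{"rx":0,"ry":0,"rz":0,"tx":25.7,"ty":-2,"tz":0,"jaw":60},{"rx":0,"ry":0,"rz":0,"tx":25.7,"ty":-2,"tz":0,"jaw":60},{"rx":0,"ry":0,"rz":0,"tx":25.7,"ty":-2,"tz":0,"jaw":60},{"rx":0,"ry":0,"rz":0,"tx":25.7,"ty":-2,"tz":0,"jaw":60},{"rx":0,"ry":0,"rz":0,"tx":25.7,"ty":-2,"tz":0,"jaw":60},{"rx":0,"ry":0,"rz":0,"tx":25.7,"ty":-2,"tz":0,"jaw":60},{"rx":0,"ry":0,"rz":0,"tx":25.7,"ty":-2,"tz":0,"jaw":60},{"rx":0,"ry":0,"rz":0,"tx":25.7,"ty":-2,"tz":0,"jaw":60},{"rx":0,"ry":0,"rz":0,"tx":25.7,"ty":-2,"tz":0,"jaw":60},{"rx":0,"ry":0,"rz":0,"tx":10,"ty":0,"tz":0,"jaw":60}]'
python3 -m pendant '[{"rx":0,"ry":0,"rz":-6.1,"tx":0,"ty":0,"tz":0,"jaw":60},{"rx":0,"ry":0,"rz":-6.1,"tx":0,"ty":0,"tz":0,"jaw":60},{"rx":0,"ry":0,"rz":-6.1,"tx":0,"ty":0,"tz":0,"jaw":60},{"rx":0,"ry":0,"rz":-6.1,"tx":0,"ty":0,"tz":0,"jaw":60},{"rx":0,"ry":0,"rz":-6.1,"tx":0,"ty":0,"tz":0,"jaw":60},{"rx":0,"ry":0,"rz":-6.1,"tx":0,"ty":0,"tz":0,"jaw":60},{"rx":0,"ry":0,"rz":-6.1,"tx":0,"ty":0,"tz":0,"jaw":60},{"rx":0,"ry":0,"rz":-6.1,"tx":0,"ty":0,"tz":0,"jaw":60},{"rx":0,"ry":0,"rz":-6.1,"tx":0,"ty":0,"tz":0,"jaw":60},{"rx":0,"ry":0,"rz":-6,"tx":0,"ty":0,"tz":0,"jaw":60},{"rx":0,"ry":0,"rz":0,"tx":0,"ty":0,"tz":0,"jaw":60},{"rx":0,"ry":0,"rz":0,"tx":0,"ty":0,"tz":0,"jaw":60}]'
python3 to.py 655 -3.7 86 88.6; python3 - <<'E'
from h import *
print(env.get_obs()['qpos'])
c=cam('side'); save(c,'s2.png');c=cam('top'); save(c,'t2.png')
E
```

```text
time_s: 7.42
tool_pos: [0.6551, -0.0003, 0.1425]
tool_rot: [-179.9, 0.1, 28.1]
force: [-0.6, 1.1, -2.4]
grip_width: 0.0659
time_s: 8.42
tool_pos: [0.6528, -0.0045, 0.144]
tool_rot: [-179.9, 0.0, 88.6]
force: [-0.2, -0.4, -1.9]
grip_width: 0.066
t 8.42 pose [652.8  -4.5 144. ] [-1.7986e+02  2.0000e-02  8.8590e+01] grip 66.0 F [-0.2 -0.4 -1.9]
shift-first t [ 0.9  2.4 58. ] rows30 1.9 per20 [0.  0.1 2.9]
turn-first t [ 0.9  2.2 58. ] rows30 1.9 per20 [0.  0.1 2.9]
rotvec [-0.14  0.02 -0.01] rows 0.019309562328361615
[-23.00130827  23.4033389   27.14621076  90.0819453  -11.13978173
  69.35401446   4.78054775]
```

View pics/s2.png

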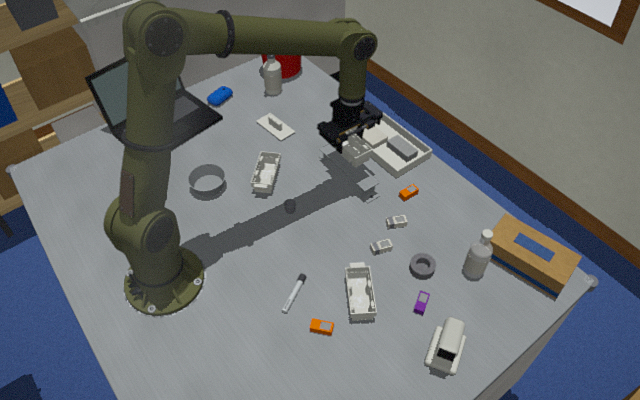

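View pics/t2.png

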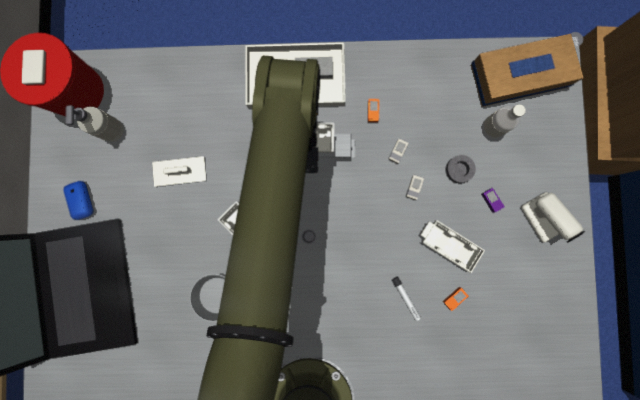

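```bash
python3 -m pendant '[{"rx":-0.1,"ry":0,"rz":0,"tx":0.9,"ty":2.3,"tz":10,"jaw":60},{"rx":0,"ry":0,"rz":0,"tx":0,"ty":0,"tz":15,"jaw":60},{"rx":0,"ry":0,"rz":0,"tx":0,"ty":0,"tz":15,"jaw":60},{"rx":0,"ry":0,"rz":0,"tx":0,"ty":0,"tz":10,"jaw":60},{"rx":0,"ry":0,"rz":0,"tx":0,"ty":0,"tz":4,"jaw":60},{"rx":0,"ry":0,"rz":0,"tx":0,"ty":0,"tz":0,"jaw":60},{"rx":0,"ry":0,"rz":0,"tx":0,"ty":0,"tz":0,"jaw":60}]'
python3 to.py 655 -3.7 86 88.6
python3 -m pendant '[{"rx":0,"ry":0,"rz":0,"tx":0,"ty":0,"tz":2,"jaw":60},{"rx":0,"ry":0,"rz":0,"tx":0,"ty":0,"tz":1,"jaw":60},{"rx":0,"ry":0,"rz":0,"tx":0,"ty":0,"tz":0,"jaw":60},{"rx":0,"ry":0,"rz":0,"tx":0,"ty":0,"tz":0,"jaw":60}]'
python3 to.py 655 -3.7 86 88.6
```

```text
time_s: 9.1
tool_pos: [0.6564, -0.003, 0.0915]
tool_rot: [179.9, 0.0, 88.8]
force: [-0.2, 0.1, -1.4]
grip_width: 0.0659
t 9.1 pose [656.4  -3.   91.5] [1.7989e+02 1.0000e-02 8.8780e+01] grip 65.9 F [-0.2  0.1 -1.4]
shift-first t [-0.7 -1.4  5.5] rows30 0.2 per20 [-0.  -0.1  0.3]
turn-first t [-0.7 -1.4  5.5] rows30 0.2 per20 [-0.  -0.1  0.3]
rotvec [0.11 0.01 0.18] rows 0.025417054959639973
time_s: 9.43
tool_pos: [0.6564, -0.003, 0.0888]
tool_rot: [179.9, -0.0, 88.8]
force: [-0.7, -0.2, -1.3]
grip_width: 0.0657
t 9.43 pose [656.4  -3.   88.8] [ 1.7986e+02 -1.0000e-02  8.8790e+01] grip 65.7 F [-0.7 -0.2 -1.3]
shift-first t [-0.8 -1.4  2.8] rows30 0.1 per20 [-0.  -0.1  0.1]
turn-first t [-0.8 -1.4  2.8] rows30 0.1 per20 [-0.  -0.1  0.1]
rotvec [ 0.14 -0.01  0.19] rows 0.027659173732754273
```

```bash

python3 -m pendant '[{"rx":0.1,"ry":0,"rz":0,"tx":-0.8,"ty":-1.4,"tz":1,"jaw":60},{"rx":0,"ry":0,"rz":0,"tx":0,"ty":0,"tz":1,"jaw":60},{"rx":0,"ry":0,"rz":0,"tx":0,"ty":0,"tz":1,"jaw":60},{"rx":0,"ry":0,"rz":0,"tx":0,"ty":0,"tz":0.5,"jaw":60},{"rx":0,"ry":0,"rz":0,"tx":0,"ty":0,"tz":0,"jaw":60}]'
python3 to.py 655 -3.7 86 88.6
```

```text
time_s: 9.85
tool_pos: [0.6547, -0.0039, 0.086]
tool_rot: [180.0, -0.0, 88.8]
force: [-3.3, -0.8, 5.2]
grip_width: 0.0657
t 9.85 pose [654.7  -3.9  86. ] [ 1.800e+02 -2.000e-02  8.879e+01] grip 65.7 F [-3.3 -0.8  5.2]
shift-first t [ 0.3  0.2 -0. ] rows30 0.0 per20 [ 0.  0. -0.]
turn-first t [ 0.3  0.2 -0. ] rows30 0.0 per20 [ 0.  0. -0.]
rotvec [ 0.   -0.02  0.19] rows 0.026477394740342632
```

```bash

python3 -m pendant '[{"rx":0,"ry":0,"rz":0,"tx":0,"ty":0,"tz":0,"jaw":87},{"rx":0,"ry":0,"rz":0,"tx":0,"ty":0,"tz":0,"jaw":87},{"rx":0,"ry":0,"rz":0,"tx":0,"ty":0,"tz":0,"jaw":87},{"rx":0,"ry":0,"rz":0,"tx":0,"ty":0,"tz":0,"jaw":87},{"rx":0,"ry":0,"rz":0,"tx":0,"ty":0,"tz":-15,"jaw":87},{"rx":0,"ry":0,"rz":0,"tx":0,"ty":0,"tz":-25,"jaw":87},{"rx":0,"ry":0,"rz":0,"tx":0,"ty":0,"tz":-30,"jaw":87},{"rx":0,"ry":0,"rz":0,"tx":0,"ty":0,"tz":-20,"jaw":87},{"rx":0,"ry":0,"rz":0,"tx":0,"ty":0,"tz":0,"jaw":87}]'
python3 to.py 640 -244 120 61.9; python3 to.py 545 -284 120 70.5
```

```text
time_s: 10.6
tool_pos: [0.6578, -0.0041, 0.1803]
tool_rot: [179.5, -0.1, 88.8]
force: [0.9, 0.8, 0.0]
grip_width: 0.0868
t 10.6 pose [657.8  -4.1 180.3] [ 1.7949e+02 -5.0000e-02  8.8790e+01] grip 86.8 F [0.9 0.8 0. ]
shift-first t [-240.3  -13.2   60. ] rows30 8.3 per20 [-12.   -0.7   3. ]
turn-first t [-220.    97.3   60.3] rows30 8.3 per20 [-11.    4.9   3. ]
rotvec [ 0.48 -0.17 26.89] rows 3.841189993625445
t 10.6 pose [657.8  -4.1 180.3] [ 1.7949e+02 -5.0000e-02  8.8790e+01] grip 86.8 F [0.9 0.8 0. ]
shift-first t [-282.3 -107.3   59.1] rows30 10.3 per20 [-14.1  -5.4   3. ]
turn-first t [-301.5  -12.8   60.3] rows30 10.3 per20 [-15.1  -0.6   3. ]
rotvec [ 0.49 -0.13 18.29] rows 2.612626749514645
```

```bash

python3 -m pendant '[{"rx":0.4,"ry":0,"rz":6.8,"tx":0,"ty":0,"tz":0,"jaw":87},{"rx":0,"ry":0,"rz":6.8,"tx":0,"ty":0,"tz":0,"jaw":87},{"rx":0,"ry":0,"rz":6.8,"tx":0,"ty":0,"tz":0,"jaw":87},{"rx":0,"ry":0,"rz":6.5,"tx":0,"ty":0,"tz":0,"jaw":87},{"rx":0,"ry":0,"rz":0,"tx":0,"ty":0,"tz":0,"jaw":87}]'
python3 - <<'E'
from m import *
c=cam('top'); save(c,'t3.png');P=cloud(c); Z=P[...,2]
roi=np.zeros_like(Z,bool); roi[120:215,380:440]=1
rect(c,roi&(Z>0.012)&(Z<0.028),0.022,'carton top')
c=cam('side'); save(c,'s3.png');P=cloud(c); Z=P[...,2]
roi=np.zeros_like(Z,bool); roi[205:260,360:415]=1
im=c['img'].astype(int);
rect(c,roi&(Z>0.018)&(Z<0.028),0.022,'carton side')
E
python3 to.py 638.5 -244.1 120 61.9
```

```text
time_s: 11.02
tool_pos: [0.6545, -0.0036, 0.1739]
tool_rot: [-179.6, 0.2, 61.7]
force: [0.1, -0.2, 0.3]
grip_width: 0.0871
carton top px [398. 151.] world 638.3 -244.7 size 57.8 28.9 yaw -28.0 area 233
carton top px [414. 187.] world 543.6 -283.7 size 58.5 29.3 yaw -19.5 area 258
carton side px [396. 220.] world 638.3 -249.2 size 58.6 31.8 yaw -27.7 area 141
carton side px [381. 245.] world 541.9 -289.1 size 58.8 31.1 yaw -21.2 area 152
t 11.12 pose [654.5  -3.6 174.1] [-179.59    0.19   62.09] grip 87.1 F [0.1 0.3 0.3]
shift-first t [-219.8   98.8   54.2] rows30 8.2 per20 [-11.    4.9   2.7]
turn-first t [-219.7   99.2   54.1] rows30 8.2 per20 [-11.    5.    2.7]
rotvec [-0.41  0.19  0.19] rows 0.058073796260041825
```

View pics/s3.png

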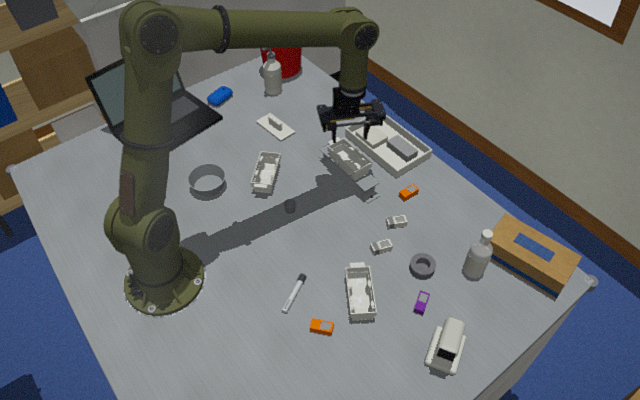

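```bash

python3 -m pendant '[{"rx":-0.4,"ry":0.2,"rz":0,"tx":-14.4,"ty":6,"tz":0,"jaw":87},{"rx":0,"ry":0,"rz":0,"tx":-24.4,"ty":11,"tz":0,"jaw":87},{"rx":0,"ry":0,"rz":0,"tx":-24.4,"ty":11,"tz":5,"jaw":87},{"rx":0,"ry":0,"rz":0,"tx":-24.4,"ty":11,"tz":8,"jaw":87},{"rx":0,"ry":0,"rz":0,"tx":-24.4,"ty":11,"tz":8,"jaw":87},{"rx":0,"ry":0,"rz":0,"tx":-24.4,"ty":11,"tz":8,"jaw":87},{"rx":0,"ry":0,"rz":0,"tx":-24.4,"ty":11,"tz":8,"jaw":87},{"rx":0,"ry":0,"rz":0,"tx":-24.4,"ty":11,"tz":8,"jaw":87},{"rx":0,"ry":0,"rz":0,"tx":-24.4,"ty":11,"tz":8,"jaw":87},{"rx":0,"ry":0,"rz":0,"tx":-10,"ty":5,"tz":0,"jaw":87},{"rx":0,"ry":0,"rz":0,"tx":0,"ty":0,"tz":0,"jaw":87},{"rx":0,"ry":0,"rz":0,"tx":0,"ty":0,"tz":0,"jaw":87}]'
python3 to.py 638.5 -244.5 17 61.9
```

```text
time_s: 12.12
tool_pos: [0.6387, -0.2444, 0.1221]
tool_rot: [180.0, -0.1, 61.9]
force: [0.6, 0.9, -1.0]
grip_width: 0.0868
t 12.12 pose [ 638.7 -244.4  122.1] [ 1.7995e+02 -9.0000e-02  6.1860e+01] grip 86.8 F [ 0.6  0.9 -1. ]
shift-first t [ -0.3  -0.2 105.1] rows30 3.5 per20 [-0.  -0.   5.3]
turn-first t [-1.000e-01 -1.000e-01  1.051e+02] rows30 3.5 per20 [-0.  -0.   5.3]
rotvec [ 0.05 -0.09 -0.04] rows 0.012816639469155353
```

```bash

python3 -m pendant '[{"rx":0,"ry":0,"rz":0,"tx":0,"ty":0,"tz":15,"jaw":87},{"rx":0,"ry":0,"rz":0,"tx":0,"ty":0,"tz":25,"jaw":87},{"rx":0,"ry":0,"rz":0,"tx":0,"ty":0,"tz":25,"jaw":87},{"rx":0,"ry":0,"rz":0,"tx":0,"ty":0,"tz":20,"jaw":87},{"rx":0,"ry":0,"rz":0,"tx":0,"ty":0,"tz":12,"jaw":87},{"rx":0,"ry":0,"rz":0,"tx":0,"ty":0,"tz":5,"jaw":87},{"rx":0,"ry":0,"rz":0,"tx":0,"ty":0,"tz":2,"jaw":87},{"rx":0,"ry":0,"rz":0,"tx":0,"ty":0,"tz":0,"jaw":87},{"rx":0,"ry":0,"rz":0,"tx":0,"ty":0,"tz":0,"jaw":87}]'
python3 -m pendant '[{"rx":0,"ry":0,"rz":0,"tx":0,"ty":0,"tz":0,"jaw":50},{"rx":0,"ry":0,"rz":0,"tx":0,"ty":0,"tz":0,"jaw":50},{"rx":0,"ry":0,"rz":0,"tx":0,"ty":0,"tz":0,"jaw":50},{"rx":0,"ry":0,"rz":0,"tx":0,"ty":0,"tz":0,"jaw":50},{"rx":0,"ry":0,"rz":0,"tx":0,"ty":0,"tz":0,"jaw":50},{"rx":0,"ry":0,"rz":0,"tx":0,"ty":0,"tz":0,"jaw":50},{"rx":0,"ry":0,"rz":0,"tx":0,"ty":0,"tz":0,"jaw":50},{"rx":0,"ry":0,"rz":0,"tx":0,"ty":0,"tz":0,"jaw":50}]' 12
python3 to.py 638.5 -244.5 17 61.9
python3 - <<'E'
from h import *
c=cam('side'); cv2.imwrite('pics/s4.png',cv2.resize(cv2.cvtColor(c['img'][130:280,300:460],cv2.COLOR_RGB2BGR),None,fx=4,fy=4)[:600])
E
```

```text
time_s: 12.87
tool_pos: [0.64, -0.2441, 0.0193]
tool_rot: [179.8, -0.1, 61.9]
force: [1.7, -0.0, -0.2]
grip_width: 0.0869
time_s: 13.53
tool_pos: [0.639, -0.2442, 0.018]
tool_rot: [179.9, -0.0, 61.9]
force: [0.5, -1.4, 0.5]
grip_width: 0.0578
t 13.53 pose [ 639.  -244.2   18. ] [ 1.7993e+02 -5.0000e-02  6.1890e+01] grip 57.8 F [ 0.5 -1.4  0.5]
shift-first t [-0.5 -0.3  1. ] rows30 0.0 per20 [-0.  -0.   0.1]
turn-first t [-0.5 -0.3  1. ] rows30 0.0 per20 [-0.  -0.   0.1]
rotvec [ 0.07 -0.05 -0.01] rows 0.009776345301401129
```

View pics/s4.png

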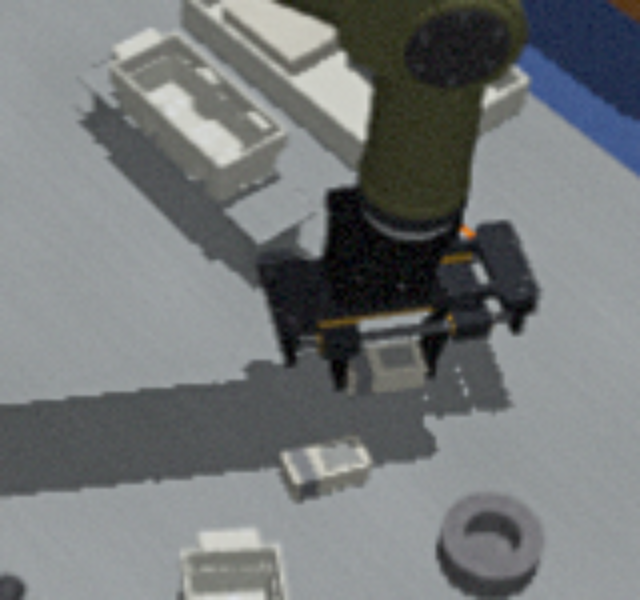

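```bash

python3 -m pendant '[{"rx":0,"ry":0,"rz":0,"tx":0,"ty":0,"tz":-10,"jaw":50},{"rx":0,"ry":0,"rz":0,"tx":0,"ty":0,"tz":-25,"jaw":50},{"rx":0,"ry":0,"rz":0,"tx":0,"ty":0,"tz":-30,"jaw":50},{"rx":0,"ry":0,"rz":0,"tx":0,"ty":0,"tz":-30,"jaw":50},{"rx":0,"ry":0,"rz":0,"tx":0,"ty":0,"tz":-25,"jaw":50},{"rx":0,"ry":0,"rz":0,"tx":0,"ty":0,"tz":-15,"jaw":50},{"rx":0,"ry":0,"rz":0,"tx":0,"ty":0,"tz":0,"jaw":50}]'
python3 - <<'E'
from m import *
c=cam('top'); save(c,'t4.png');P=cloud(c); Z=P[...,2]
roi=np.zeros_like(Z,bool); roi[120:175,250:370]=1
rect(c,roi&(Z>0.08)&(Z<0.115),0.098,'bin0 rim')
rect(c,roi&(Z>0.04)&(Z<0.115),0.05,'stand')
c=cam('side'); save(c,'s5.png')
E
python3 to.py 655 -5.6 155 -1.4
```

```text
time_s: 14.17
tool_pos: [0.6407, -0.2453, 0.1579]
tool_rot: [179.6, -0.1, 61.9]
force: [0.8, 0.3, -0.5]
grip_width: 0.0579
bin0 rim px [299. 142.] world 651.2 0.0 size 151.7 64.3 yaw 88.6 area 553
stand px [306. 143.] world 659.8 -5.8 size 227.4 69.8 yaw 88.6 area 2338
t 14.27 pose [ 638.7 -244.1  153.2] [ 1.7993e+02 -7.0000e-02  6.1890e+01] grip 57.8 F [ 0.9 -0.7 -1. ]
shift-first t [218.  -97.9  -1.7] rows30 8.0 per20 [10.9 -4.9 -0.1]
turn-first t [  10.5 -238.8   -1.8] rows30 8.0 per20 [  0.5 -11.9  -0.1]
rotvec [ 2.000e-02 -1.000e-01  6.329e+01] rows 9.0419318929719
```

View pics/t4.png

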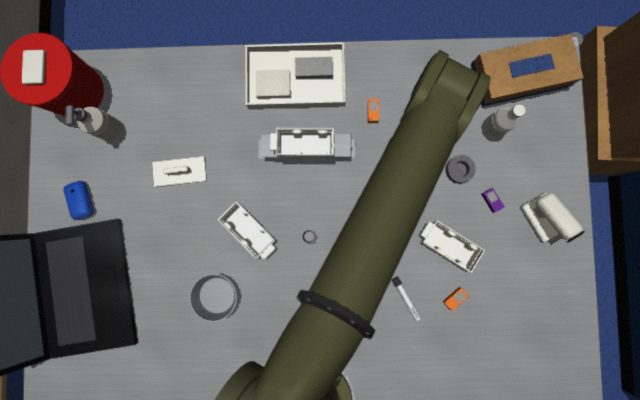

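The top view shows bin B centred on the stand at (305,143), with its lip towards +y. I'll check its x more carefully by colour before going in with the carton.

```bash
cat > w.py <<'E'
from m import *
def whitebin(c,u0,u1,v0,v1,z,label,thr=165):
    im=c['img'].astype(int); m=(im.min(2)>thr); roi=np.zeros(m.shape,bool); roi[v0:v1,u0:u1]=1
    k=cv2.morphologyEx((m&roi).astype(np.uint8),cv2.MORPH_CLOSE,np.ones((5,5)))
    rect(c,k,z,label)
E
python3 - <<'E'
from w import *
c=cam('top'); im=c['img'].astype(int)
print(im[125:165,320].min(1)); print(im[125:165,290].min(1))
z=cloud(c)[...,2]; print((z[125:165,320]*1000).round(0)); 
whitebin(c,255,350,120,166,.098,'bin0')
px=[[320,v] for v in range(125,165)]
print(onplane(c,px,.098)[:,0].round(3))
c=cam('side');print(im[100,100]); whitebin(c,315,385,130,190,.098,'side')
E
```

```text
[140 141 152 173 157 178 217 194 136  76  72  75  98 182 226 229 229 228
 229 229 228 228 228 229 228 228 225 220 216 188 118  71  63  65  65  64
  67  67  70 114]
[140 141 158 170 145  85  92  89  74  86 173 225 227 230 230 230 231 230
 230 231 230 230 230 230 229 230 230 230 227 183 110  79  66  65  66  63
  65  61  70 110]
[-1.  0. -1. -2. 96. 89. 93. 90. 82. 78. 63. 61. 51. 54. 56. 51. 55. 53.
 50. 51. 51. 53. nan 54. 53. 54. 91. 88. 99. 94. 85. 52.  2.  5.  3. -3.
  3.  1. -2.  1.]
bin0 px [305. 144.] world 652.0 -4.8 size 220.1 70.8 yaw 89.9 area 1943
[0.692 0.69  0.687 0.685 0.682 0.68  0.677 0.675 0.672 0.67  0.667 0.665
 0.662 0.66  0.657 0.655 0.653 0.65  0.648 0.645 0.643 0.64  0.638 0.635
 0.633 0.63  0.628 0.625 0.623 0.62  0.618 0.616 0.613 0.611 0.608 0.606
 0.603 0.601 0.598 0.596]
[50 13 11]
side px [372. 140.] world 731.6 -9.6 size 129.2 110.6 yaw 52.4 area 535
side px [336. 140.] world 665.3 65.3 size 58.3 25.1 yaw -17.8 area 64
side px [357. 151.] world 680.6 -14.2 size 94.8 18.8 yaw -88.6 area 75
side px [348. 161.] world 635.4 -28.8 size 95.2 28.3 yaw 86.3 area 184
```

```bash

python3 -m pendant '[{"rx":0,"ry":0,"rz":0,"tx":14.2,"ty":-6.9,"tz":0,"jaw":50},{"rx":0,"ry":0,"rz":0,"tx":24.2,"ty":-10.9,"tz":0,"jaw":50},{"rx":0,"ry":0,"rz":0,"tx":24.2,"ty":-10.9,"tz":0,"jaw":50},{"rx":0,"ry":0,"rz":0,"tx":24.2,"ty":-10.9,"tz":0,"jaw":50},{"rx":0,"ry":0,"rz":0,"tx":24.2,"ty":-10.9,"tz":0,"jaw":50},{"rx":0,"ry":0,"rz":0,"tx":24.2,"ty":-10.9,"tz":0,"jaw":50},{"rx":0,"ry":0,"rz":0,"tx":24.2,"ty":-10.9,"tz":0,"jaw":50},{"rx":0,"ry":0,"rz":0,"tx":24.2,"ty":-10.9,"tz":0,"jaw":50},{"rx":0,"ry":0,"rz":0,"tx":24.2,"ty":-10.9,"tz":0,"jaw":50},{"rx":0,"ry":0,"rz":0,"tx":10,"ty":-4,"tz":0,"jaw":50}]'
python3 -m pendant '[{"rx":0,"ry":0,"rz":6.3,"tx":0,"ty":0,"tz":0,"jaw":50},{"rx":0,"ry":0,"rz":6.3,"tx":0,"ty":0,"tz":0,"jaw":50},{"rx":0,"ry":0,"rz":6.3,"tx":0,"ty":0,"tz":0,"jaw":50},{"rx":0,"ry":0,"rz":6.3,"tx":0,"ty":0,"tz":0,"jaw":50},{"rx":0,"ry":0,"rz":6.3,"tx":0,"ty":0,"tz":0,"jaw":50},{"rx":0,"ry":0,"rz":6.3,"tx":0,"ty":0,"tz":0,"jaw":50},{"rx":0,"ry":0,"rz":6.3,"tx":0,"ty":0,"tz":0,"jaw":50},{"rx":0,"ry":0,"rz":6.3,"tx":0,"ty":0,"tz":0,"jaw":50},{"rx":0,"ry":0,"rz":6.3,"tx":0,"ty":0,"tz":0,"jaw":50},{"rx":0,"ry":0,"rz":6.5,"tx":0,"ty":0,"tz":0,"jaw":50},{"rx":0,"ry":0,"rz":0,"tx":0,"ty":0,"tz":0,"jaw":50},{"rx":0,"ry":0,"rz":0,"tx":0,"ty":0,"tz":0,"jaw":50}]'
python3 to.py 654.7 -6 72 -1.4
python3 - <<'E'
from h import *
print(env.get_obs()['qpos'])
c=cam('side'); cv2.imwrite('pics/s6.png',cv2.resize(cv2.cvtColor(c['img'][80:230,260:420],cv2.COLOR_RGB2BGR),None,fx=4,fy=4)[:600])
E
```

```text
time_s: 15.2
tool_pos: [0.6539, 0.0002, 0.1507]
tool_rot: [-179.8, -0.1, 62.2]
force: [0.9, 1.3, -0.7]
grip_width: 0.0575
time_s: 16.2
tool_pos: [0.6542, -0.0066, 0.1519]
tool_rot: [180.0, 0.0, -1.2]
force: [1.2, 0.3, -0.8]
grip_width: 0.058
t 16.2 pose [654.2  -6.6 151.9] [ 1.7996e+02  4.0000e-02 -1.1700e+00] grip 58.0 F [ 1.2  0.3 -0.8]
shift-first t [ 0.6 -0.7 79.9] rows30 2.7 per20 [ 0. -0.  4.]
turn-first t [ 0.5 -0.6 79.9] rows30 2.7 per20 [ 0. -0.  4.]
rotvec [0.04 0.04 0.23] rows 0.03237629351224578
[-34.7951683   26.54049055  43.80968113  89.90708207 -19.01104442
  71.31259323 -79.01941628]
```

View pics/s6.png

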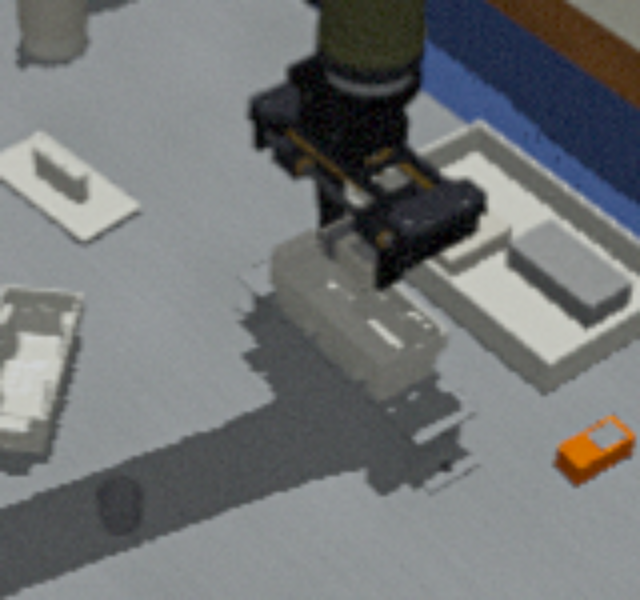

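```bash

python3 -m pendant '[{"rx":0,"ry":0,"rz":0.2,"tx":0.5,"ty":-0.6,"tz":10,"jaw":50},{"rx":0,"ry":0,"rz":0,"tx":0,"ty":0,"tz":15,"jaw":50},{"rx":0,"ry":0,"rz":0,"tx":0,"ty":0,"tz":15,"jaw":50},{"rx":0,"ry":0,"rz":0,"tx":0,"ty":0,"tz":15,"jaw":50},{"rx":0,"ry":0,"rz":0,"tx":0,"ty":0,"tz":10,"jaw":50},{"rx":0,"ry":0,"rz":0,"tx":0,"ty":0,"tz":7,"jaw":50},{"rx":0,"ry":0,"rz":0,"tx":0,"ty":0,"tz":4,"jaw":50},{"rx":0,"ry":0,"rz":0,"tx":0,"ty":0,"tz":2,"jaw":50},{"rx":0,"ry":0,"rz":0,"tx":0,"ty":0,"tz":0,"jaw":50},{"rx":0,"ry":0,"rz":0,"tx":0,"ty":0,"tz":0,"jaw":50}]'
python3 to.py 654.7 -6 71 -1.4
```

```text
time_s: 17.08
tool_pos: [0.6558, -0.0052, 0.0755]
tool_rot: [-180.0, -0.1, -1.5]
force: [0.4, -0.4, -0.7]
grip_width: 0.058
t 17.08 pose [655.8  -5.2  75.5] [-1.7997e+02 -1.2000e-01 -1.5000e+00] grip 58.0 F [ 0.4 -0.4 -0.7]
shift-first t [-1.1  0.8  4.5] rows30 0.2 per20 [-0.1  0.   0.2]
turn-first t [-1.1  0.8  4.5] rows30 0.2 per20 [-0.1  0.   0.2]
rotvec [-0.03 -0.12 -0.1 ] rows 0.01675348248947605
```

```bash

python3 -m pendant '[{"rx":0,"ry":0,"rz":0,"tx":-0.8,"ty":0.5,"tz":1.5,"jaw":50},{"rx":0,"ry":0,"rz":0,"tx":0,"ty":0,"tz":1.5,"jaw":50},{"rx":0,"ry":0,"rz":0,"tx":0,"ty":0,"tz":1,"jaw":50},{"rx":0,"ry":0,"rz":0,"tx":0,"ty":0,"tz":0,"jaw":50},{"rx":0,"ry":0,"rz":0,"tx":0,"ty":0,"tz":0,"jaw":50}]'
python3 -m pendant '[{"rx":0,"ry":0,"rz":0,"tx":0,"ty":0,"tz":0,"jaw":68},{"rx":0,"ry":0,"rz":0,"tx":0,"ty":0,"tz":0,"jaw":68},{"rx":0,"ry":0,"rz":0,"tx":0,"ty":0,"tz":0,"jaw":68},{"rx":0,"ry":0,"rz":0,"tx":0,"ty":0,"tz":0,"jaw":68},{"rx":0,"ry":0,"rz":0,"tx":0,"ty":0,"tz":-10,"jaw":68},{"rx":0,"ry":0,"rz":0,"tx":0,"ty":0,"tz":-20,"jaw":68},{"rx":0,"ry":0,"rz":0,"tx":0,"ty":0,"tz":-30,"jaw":68},{"rx":0,"ry":0,"rz":0,"tx":0,"ty":0,"tz":-30,"jaw":68},{"rx":0,"ry":0,"rz":0,"tx":0,"ty":0,"tz":-20,"jaw":87},{"rx":0,"ry":0,"rz":0,"tx":0,"ty":0,"tz":0,"jaw":87},{"rx":0,"ry":0,"rz":0,"tx":0,"ty":0,"tz":0,"jaw":87}]'
python3 to.py 442.3 146.2 180 44.3
python3 - <<'E'
from h import *
print(env.get_obs()['qpos'])
c=cam('side'); cv2.imwrite('pics/s7.png',cv2.resize(cv2.cvtColor(c['img'][80:230,260:420],cv2.COLOR_RGB2BGR),None,fx=4,fy=4)[:600])
E
```

```text
time_s: 17.5
tool_pos: [0.6545, -0.0055, 0.0709]
tool_rot: [-180.0, -0.1, -1.5]
force: [0.3, 0.0, -0.9]
grip_width: 0.0581
time_s: 18.42
tool_pos: [0.6554, -0.0058, 0.183]
tool_rot: [-179.9, -0.3, -1.5]
force: [-0.3, -0.0, -0.8]
grip_width: 0.0805
t 18.42 pose [655.4  -5.8 183. ] [-179.93   -0.25   -1.51] grip 80.5 F [-0.3 -0.  -0.8]
shift-first t [-217.  -146.4    2.3] rows30 8.7 per20 [-10.9  -7.3   0.1]
turn-first t [ -46.3 -257.6    3. ] rows30 8.7 per20 [ -2.3 -12.9   0.2]
rotvec [ 4.000e-02 -2.600e-01 -4.581e+01] rows 6.544414804251125
[-35.32034684  25.07378777  44.5421057   87.99720809 -18.0966427
  74.08813967 -80.07416241]
```

View pics/s7.png

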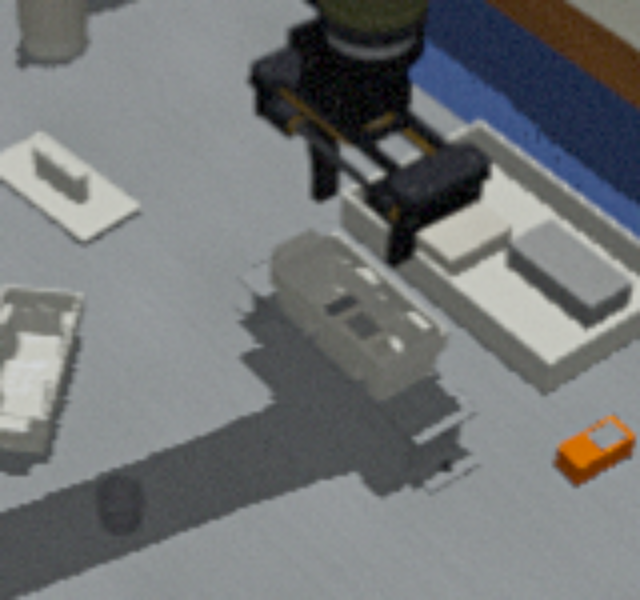

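```bash

python3 -m pendant '[{"rx":0,"ry":0,"rz":-6.5,"tx":0,"ty":0,"tz":0,"jaw":87},{"rx":0,"ry":0,"rz":-6.5,"tx":0,"ty":0,"tz":0,"jaw":87},{"rx":0,"ry":0,"rz":-6.5,"tx":0,"ty":0,"tz":0,"jaw":87},{"rx":0,"ry":0,"rz":-6.5,"tx":0,"ty":0,"tz":0,"jaw":87},{"rx":0,"ry":0,"rz":-6.5,"tx":0,"ty":0,"tz":0,"jaw":87},{"rx":0,"ry":0,"rz":-6.5,"tx":0,"ty":0,"tz":0,"jaw":87},{"rx":0,"ry":0,"rz":-6.7,"tx":0,"ty":0,"tz":0,"jaw":87},{"rx":0,"ry":0,"rz":0,"tx":-5,"ty":-28,"tz":0,"jaw":87},{"rx":0,"ry":0,"rz":0,"tx":-5,"ty":-28,"tz":0,"jaw":87},{"rx":0,"ry":0,"rz":0,"tx":-5,"ty":-28,"tz":0,"jaw":87},{"rx":0,"ry":0,"rz":0,"tx":-5,"ty":-28,"tz":10,"jaw":87},{"rx":0,"ry":0,"rz":0,"tx":-5,"ty":-28,"tz":10,"jaw":87},{"rx":0,"ry":0,"rz":0,"tx":-5,"ty":-28,"tz":10,"jaw":87},{"rx":0,"ry":0,"rz":0,"tx":-5,"ty":-28,"tz":10,"jaw":87},{"rx":0,"ry":0,"rz":0,"tx":-5,"ty":-28,"tz":10,"jaw":87},{"rx":0,"ry":0,"rz":0,"tx":-5,"ty":-28,"tz":10,"jaw":87},{"rx":0,"ry":0,"rz":0,"tx":0,"ty":-5,"tz":0,"jaw":87},{"rx":0,"ry":0,"rz":0,"tx":0,"ty":0,"tz":0,"jaw":87},{"rx":0,"ry":0,"rz":0,"tx":0,"ty":0,"tz":0,"jaw":87}]'
python3 to.py 442.3 146.2 36 44.3
python3 - <<'E'
from h import *
print(env.get_obs()['qpos'])
c=cam('side'); cv2.imwrite('pics/s8.png',cv2.resize(cv2.cvtColor(c['img'][80:230,190:350],cv2.COLOR_RGB2BGR),None,fx=4,fy=4)[:600])
E
```

```text
time_s: 20.05
tool_pos: [0.4431, 0.1469, 0.1204]
tool_rot: [180.0, -0.0, 44.2]
force: [-0.0, -0.2, -0.1]
grip_width: 0.0869
t 20.05 pose [443.1 146.9 120.4] [ 1.7996e+02 -2.0000e-02  4.4230e+01] grip 86.9 F [-0.  -0.2 -0.1]
shift-first t [-1.1 -0.1 84.4] rows30 2.8 per20 [-0.1 -0.   4.2]
turn-first t [-1.1 -0.  84.4] rows30 2.8 per20 [-0.1 -0.   4.2]
rotvec [ 0.04 -0.02 -0.07] rows 0.009725437092703224
[-50.40730574   0.85807979  29.22482788 117.41934439  -0.43828287
  61.79958248 -66.7464081 ]
```

View pics/s8.png

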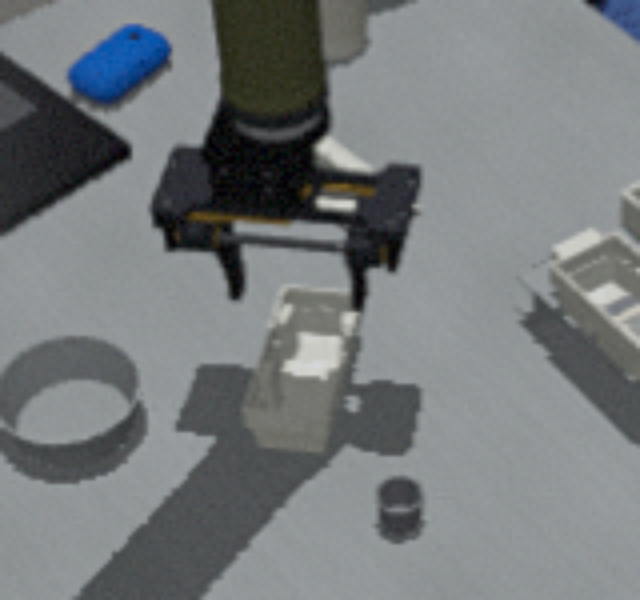

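```bash
python3 -m pendant '[{"rx":0,"ry":0,"rz":0,"tx":-1,"ty":0,"tz":10,"jaw":87},{"rx":0,"ry":0,"rz":0,"tx":0,"ty":0,"tz":15,"jaw":87},{"rx":0,"ry":0,"rz":0,"tx":0,"ty":0,"tz":15,"jaw":87},{"rx":0,"ry":0,"rz":0,"tx":0,"ty":0,"tz":15,"jaw":87},{"rx":0,"ry":0,"rz":0,"tx":0,"ty":0,"tz":15,"jaw":87},{"rx":0,"ry":0,"rz":0,"tx":0,"ty":0,"tz":9,"jaw":87},{"rx":0,"ry":0,"rz":0,"tx":0,"ty":0,"tz":5,"jaw":87},{"rx":0,"ry":0,"rz":0,"tx":0,"ty":0,"tz":0,"jaw":87}]'
python3 -m pendant '[{"rx":0,"ry":0,"rz":0,"tx":0,"ty":0,"tz":0,"jaw":60},{"rx":0,"ry":0,"rz":0,"tx":0,"ty":0,"tz":0,"jaw":60},{"rx":0,"ry":0,"rz":0,"tx":0,"ty":0,"tz":0,"jaw":60},{"rx":0,"ry":0,"rz":0,"tx":0,"ty":0,"tz":0,"jaw":60},{"rx":0,"ry":0,"rz":0,"tx":0,"ty":0,"tz":0,"jaw":60},{"rx":0,"ry":0,"rz":0,"tx":0,"ty":0,"tz":0,"jaw":60},{"rx":0,"ry":0,"rz":0,"tx":0,"ty":0,"tz":0,"jaw":60},{"rx":0,"ry":0,"rz":0,"tx":0,"ty":0,"tz":0,"jaw":60}]' 15
python3 to.py 442.3 146.2 36 44.3
python3 -m pendant '[{"rx":0,"ry":0,"rz":0,"tx":0,"ty":0,"tz":-10,"jaw":60},{"rx":0,"ry":0,"rz":0,"tx":0,"ty":0,"tz":-20,"jaw":60},{"rx":0,"ry":0,"rz":0,"tx":0,"ty":0,"tz":-25,"jaw":60},{"rx":0,"ry":0,"rz":0,"tx":0,"ty":0,"tz":-30,"jaw":60},{"rx":0,"ry":0,"rz":0,"tx":0,"ty":0,"tz":-30,"jaw":60},{"rx":0,"ry":0,"rz":0,"tx":0,"ty":0,"tz":-20,"jaw":60},{"rx":0,"ry":0,"rz":0,"tx":0,"ty":0,"tz":-10,"jaw":60},{"rx":0,"ry":0,"rz":0,"tx":0,"ty":0,"tz":0,"jaw":60},{"rx":0,"ry":0,"rz":0,"tx":0,"ty":0,"tz":0,"jaw":60}]'
python3 to.py 654.7 -6 178 88.7
```

```text
time_s: 20.77
tool_pos: [0.4421, 0.1456, 0.0356]
tool_rot: [180.0, 0.1, 44.1]
force: [-1.1, 0.8, -0.2]
grip_width: 0.0869
time_s: 21.43
tool_pos: [0.4428, 0.1469, 0.0373]
tool_rot: [180.0, -0.1, 44.2]
force: [-1.4, 0.1, 6.0]
grip_width: 0.0654
t 21.43 pose [442.8 146.9  37.3] [ 1.7999e+02 -1.1000e-01  4.4200e+01] grip 65.4 F [-1.4  0.1  6. ]
shift-first t [-0.9  0.2  1.3] rows30 0.1 per20 [-0.   0.   0.1]
turn-first t [-0.9  0.2  1.3] rows30 0.1 per20 [-0.   0.   0.1]
rotvec [ 0.01 -0.11 -0.1 ] rows 0.01584611953304481
time_s: 22.18
tool_pos: [0.4419, 0.1464, 0.1812]
tool_rot: [180.0, -0.0, 44.2]
force: [1.1, 0.3, -1.3]
grip_width: 0.066
t 22.18 pose [441.9 146.4 181.2] [ 1.7999e+02 -3.0000e-02  4.4200e+01] grip 66.0 F [ 1.1  0.3 -1.3]
shift-first t [ 46.3 257.6   3.3] rows30 8.7 per20 [ 2.3 12.9  0.2]
turn-first t [-147.5  216.2    3.2] rows30 8.7 per20 [-7.4 10.8  0.2]
rotvec [ 2.00e-02 -3.00e-02 -4.45e+01] rows 6.357172554974333
```

```bash

python3 -m pendant '[{"rx":0,"ry":0,"rz":0,"tx":3,"ty":15,"tz":0,"jaw":60},{"rx":0,"ry":0,"rz":0,"tx":5,"ty":28,"tz":0,"jaw":60},{"rx":0,"ry":0,"rz":0,"tx":5,"ty":28,"tz":0,"jaw":60},{"rx":0,"ry":0,"rz":0,"tx":5,"ty":28,"tz":0,"jaw":60},{"rx":0,"ry":0,"rz":0,"tx":5,"ty":28,"tz":0,"jaw":60},{"rx":0,"ry":0,"rz":0,"tx":5,"ty":28,"tz":0,"jaw":60},{"rx":0,"ry":0,"rz":0,"tx":5,"ty":28,"tz":0,"jaw":60},{"rx":0,"ry":0,"rz":0,"tx":5,"ty":28,"tz":0,"jaw":60},{"rx":0,"ry":0,"rz":0,"tx":5,"ty":28,"tz":0,"jaw":60},{"rx":0,"ry":0,"rz":0,"tx":3,"ty":18,"tz":0,"jaw":60},{"rx":0,"ry":0,"rz":-6.4,"tx":0,"ty":0,"tz":0,"jaw":60},{"rx":0,"ry":0,"rz":-6.4,"tx":0,"ty":0,"tz":0,"jaw":60},{"rx":0,"ry":0,"rz":-6.4,"tx":0,"ty":0,"tz":0,"jaw":60},{"rx":0,"ry":0,"rz":-6.4,"tx":0,"ty":0,"tz":0,"jaw":60},{"rx":0,"ry":0,"rz":-6.4,"tx":0,"ty":0,"tz":0,"jaw":60},{"rx":0,"ry":0,"rz":-6.4,"tx":0,"ty":0,"tz":0,"jaw":60},{"rx":0,"ry":0,"rz":-6.1,"tx":0,"ty":0,"tz":0,"jaw":60},{"rx":0,"ry":0,"rz":0,"tx":0,"ty":0,"tz":0,"jaw":60},{"rx":0,"ry":0,"rz":0,"tx":0,"ty":0,"tz":0,"jaw":60}]'
python3 to.py 654.7 -5.3 150 88.7
python3 - <<'E'
from h import *
print(env.get_obs()['qpos'])
c=cam('side'); cv2.imwrite('pics/s9.png',cv2.resize(cv2.cvtColor(c['img'][80:230,260:420],cv2.COLOR_RGB2BGR),None,fx=4,fy=4)[:600])
E
```

```text
time_s: 23.77
tool_pos: [0.6534, -0.0059, 0.1796]
tool_rot: [-179.9, 0.0, 88.5]
force: [-0.0, -0.6, -1.2]
grip_width: 0.0657
t 23.77 pose [653.4  -5.9 179.6] [-1.7985e+02  1.0000e-02  8.8500e+01] grip 65.7 F [-0.  -0.6 -1.2]
shift-first t [ 0.6  1.4 29.6] rows30 1.0 per20 [0.  0.1 1.5]
turn-first t [ 0.6  1.3 29.6] rows30 1.0 per20 [0.  0.1 1.5]
rotvec [-0.15  0.01 -0.2 ] rows 0.028361992956127728
[-25.26729944  22.34955568  30.40952197  87.79601014 -11.58560678
  73.1615469    5.156307  ]
```

View pics/s9.png

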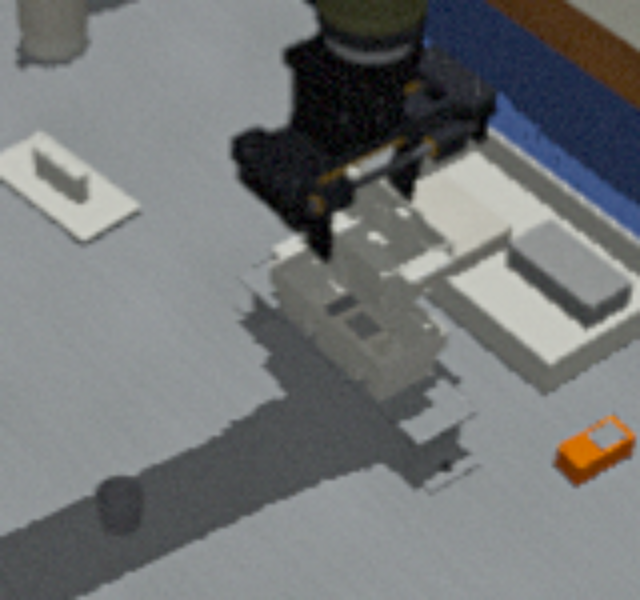

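```bash

python3 -m pendant '[{"rx":-0.1,"ry":0,"rz":-0.1,"tx":0.6,"ty":1.3,"tz":10,"jaw":60},{"rx":0,"ry":0,"rz":0,"tx":0,"ty":0,"tz":12,"jaw":60},{"rx":0,"ry":0,"rz":0,"tx":0,"ty":0,"tz":10,"jaw":60},{"rx":0,"ry":0,"rz":0,"tx":0,"ty":0,"tz":5,"jaw":60},{"rx":0,"ry":0,"rz":0,"tx":0,"ty":0,"tz":0,"jaw":60},{"rx":0,"ry":0,"rz":0,"tx":0,"ty":0,"tz":0,"jaw":60},{"rx":0,"ry":0,"rz":0,"tx":0,"ty":0,"tz":0,"jaw":60}]'
python3 to.py 654.7 -5.3 129.3 88.7
python3 - <<'E'
from h import *
c=cam('side'); cv2.imwrite('pics/s10.png',cv2.resize(cv2.cvtColor(c['img'][100:200,300:400],cv2.COLOR_RGB2BGR),None,fx=6,fy=6,interpolation=cv2.INTER_CUBIC)[:600])
E
```

```text
time_s: 24.4
tool_pos: [0.6561, -0.0051, 0.1452]
tool_rot: [179.8, -0.0, 88.8]
force: [0.7, -0.5, -1.4]
grip_width: 0.0659
t 24.4 pose [656.1  -5.1 145.2] [ 1.7981e+02 -2.0000e-02  8.8790e+01] grip 65.9 F [ 0.7 -0.5 -1.4]
shift-first t [-0.2 -1.5 15.9] rows30 0.5 per20 [-0.  -0.1  0.8]
turn-first t [-0.2 -1.4 15.9] rows30 0.5 per20 [-0.  -0.1  0.8]
rotvec [ 0.19 -0.02  0.09] rows 0.027111954962894817
```

View pics/s10.png

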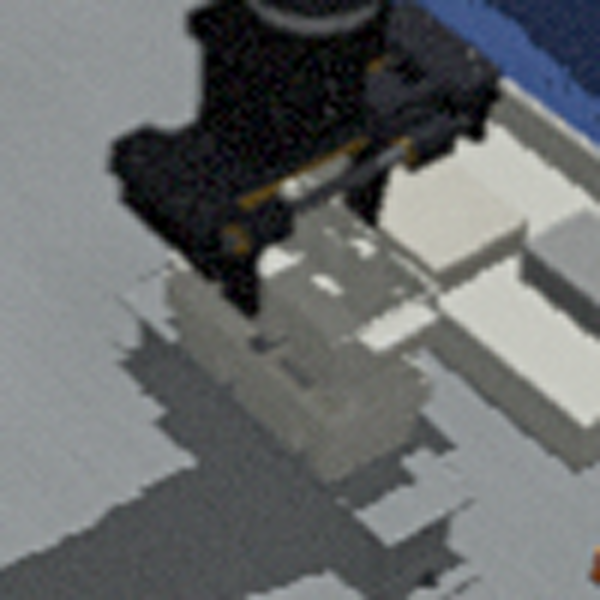

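```bash

python3 -m pendant '[{"rx":0.1,"ry":0,"rz":0,"tx":-0.2,"ty":-1.2,"tz":5,"jaw":60},{"rx":0,"ry":0,"rz":0,"tx":0,"ty":0,"tz":3,"jaw":60},{"rx":0,"ry":0,"rz":0,"tx":0,"ty":0,"tz":0,"jaw":60},{"rx":0,"ry":0,"rz":0,"tx":0,"ty":0,"tz":0,"jaw":60},{"rx":0,"ry":0,"rz":0,"tx":0,"ty":0,"tz":0,"jaw":60}]'
python3 to.py 654.7 -5.3 129.3 88.7
```

```text
time_s: 24.87
tool_pos: [0.6547, -0.0052, 0.1369]
tool_rot: [179.9, -0.0, 88.8]
force: [-0.5, -0.1, -0.9]
grip_width: 0.0656
t 24.87 pose [654.7  -5.2 136.9] [ 1.7994e+02 -2.0000e-02  8.8800e+01] grip 65.6 F [-0.5 -0.1 -0.9]
shift-first t [-0.1  0.   7.6] rows30 0.3 per20 [-0.   0.   0.4]
turn-first t [-0.1  0.   7.6] rows30 0.3 per20 [-0.   0.   0.4]
rotvec [ 0.06 -0.02  0.1 ] rows 0.013810245000726086
```

```bash

python3 -m pendant '[{"rx":0,"ry":0,"rz":0,"tx":0,"ty":0,"tz":2,"jaw":60},{"rx":0,"ry":0,"rz":0,"tx":0,"ty":0,"tz":2,"jaw":60},{"rx":0,"ry":0,"rz":0,"tx":0,"ty":0,"tz":1,"jaw":60},{"rx":0,"ry":0,"rz":0,"tx":0,"ty":0,"tz":0,"jaw":60},{"rx":0,"ry":0,"rz":0,"tx":0,"ty":0,"tz":0,"jaw":60}]'
python3 -m pendant '[{"rx":0,"ry":0,"rz":0,"tx":0,"ty":0,"tz":1,"jaw":60},{"rx":0,"ry":0,"rz":0,"tx":0,"ty":0,"tz":1,"jaw":60},{"rx":0,"ry":0,"rz":0,"tx":0,"ty":0,"tz":1,"jaw":60},{"rx":0,"ry":0,"rz":0,"tx":0,"ty":0,"tz":0,"jaw":60},{"rx":0,"ry":0,"rz":0,"tx":0,"ty":0,"tz":0,"jaw":60}]'
python3 to.py 654.7 -5.3 129.3 88.7
```

```text
time_s: 25.28
tool_pos: [0.6546, -0.0052, 0.1318]
tool_rot: [180.0, -0.0, 88.8]
force: [-0.2, 0.6, -1.6]
grip_width: 0.0659
time_s: 25.7
tool_pos: [0.6548, -0.0053, 0.1295]
tool_rot: [179.9, -0.0, 88.8]
force: [-0.9, 0.7, 3.6]
grip_width: 0.0658
t 25.7 pose [654.8  -5.3 129.5] [ 1.7993e+02 -3.0000e-02  8.8790e+01] grip 65.8 F [-0.9  0.7  3.6]
shift-first t [-0.  -0.1  0.2] rows30 0.0 per20 [-0. -0.  0.]
turn-first t [-0.  -0.1  0.2] rows30 0.0 per20 [-0. -0.  0.]
rotvec [ 0.07 -0.03  0.09] rows 0.013217989684412458
```

```bash

python3 -m pendant '[{"rx":0,"ry":0,"rz":0,"tx":0,"ty":0,"tz":0,"jaw":87},{"rx":0,"ry":0,"rz":0,"tx":0,"ty":0,"tz":0,"jaw":87},{"rx":0,"ry":0,"rz":0,"tx":0,"ty":0,"tz":0,"jaw":87},{"rx":0,"ry":0,"rz":0,"tx":0,"ty":0,"tz":0,"jaw":87},{"rx":0,"ry":0,"rz":0,"tx":0,"ty":0,"tz":-15,"jaw":87},{"rx":0,"ry":0,"rz":0,"tx":0,"ty":0,"tz":-25,"jaw":87},{"rx":0,"ry":0,"rz":0,"tx":0,"ty":0,"tz":-25,"jaw":87},{"rx":0,"ry":0,"rz":0,"tx":0,"ty":0,"tz":-10,"jaw":87},{"rx":0,"ry":0,"rz":0,"tx":0,"ty":0,"tz":0,"jaw":87},{"rx":0,"ry":0,"rz":0,"tx":0,"ty":0,"tz":0,"jaw":87}]'
python3 - <<'E'
from m import *
c=cam('top'); save(c,'t11.png');P=cloud(c); Z=P[...,2]
roi=np.zeros_like(Z,bool); roi[120:215,380:440]=1
rect(c,roi&(Z>0.012)&(Z<0.028),0.022,'carton top')
roi=np.zeros_like(Z,bool); roi[140:200,140:220]=1
rect(c,roi&(Z>0.004)&(Z<0.02),0.009,'lid')
E
python3 to.py 543.9 -283.7 150 70.5
```

```text
time_s: 26.53
tool_pos: [0.6546, -0.0052, 0.2036]
tool_rot: [179.9, -0.0, 88.8]
force: [0.3, 1.0, -1.1]
grip_width: 0.087
carton top px [414. 187.] world 543.6 -283.7 size 58.6 29.4 yaw -19.5 area 255
lid px [179. 172.] world 598.6 333.9 size 142.9 66.7 yaw -85.0 area 1108
t 26.58 pose [653.9  -5.1 202.4] [-1.7995e+02 -2.0000e-02  8.8800e+01] grip 87.1 F [-0.8  0.8 -0.7]
shift-first t [-280.8 -104.1   52.4] rows30 10.1 per20 [-14.   -5.2   2.6]
turn-first t [-299.3  -10.7   52.4] rows30 10.1 per20 [-15.   -0.5   2.6]
rotvec [-6.00e-02 -1.00e-02  1.83e+01] rows 2.6146185711369543
```

View pics/t11.png

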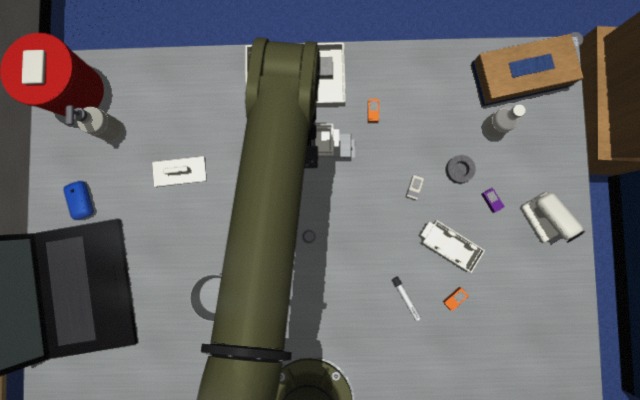

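```bash

python3 -m pendant '[{"rx":0,"ry":0,"rz":6.1,"tx":0,"ty":0,"tz":0,"jaw":87},{"rx":0,"ry":0,"rz":6.1,"tx":0,"ty":0,"tz":0,"jaw":87},{"rx":0,"ry":0,"rz":6.1,"tx":0,"ty":0,"tz":0,"jaw":87},{"rx":0,"ry":0,"rz":0,"tx":-17,"ty":-1,"tz":0,"jaw":87},{"rx":0,"ry":0,"rz":0,"tx":-27,"ty":-1,"tz":0,"jaw":87},{"rx":0,"ry":0,"rz":0,"tx":-27,"ty":-1,"tz":0,"jaw":87},{"rx":0,"ry":0,"rz":0,"tx":-27,"ty":-1,"tz":0,"jaw":87},{"rx":0,"ry":0,"rz":0,"tx":-27,"ty":-1,"tz":10,"jaw":87},{"rx":0,"ry":0,"rz":0,"tx":-27,"ty":-1,"tz":12,"jaw":87},{"rx":0,"ry":0,"rz":0,"tx":-27,"ty":-1,"tz":12,"jaw":87},{"rx":0,"ry":0,"rz":0,"tx":-27,"ty":-1,"tz":12,"jaw":87},{"rx":0,"ry":0,"rz":0,"tx":-27,"ty":-1,"tz":12,"jaw":87},{"rx":0,"ry":0,"rz":0,"tx":-27,"ty":-1,"tz":12,"jaw":87},{"rx":0,"ry":0,"rz":0,"tx":-27,"ty":-1,"tz":12,"jaw":87},{"rx":0,"ry":0,"rz":0,"tx":-12,"ty":0,"tz":8,"jaw":87},{"rx":0,"ry":0,"rz":0,"tx":0,"ty":0,"tz":0,"jaw":87},{"rx":0,"ry":0,"rz":0,"tx":0,"ty":0,"tz":0,"jaw":87}]'
python3 to.py 543.9 -284 18 70.5
```

```text
time_s: 28.0
tool_pos: [0.5426, -0.2841, 0.1125]
tool_rot: [-179.9, -0.0, 70.4]
force: [-0.3, 0.3, 0.8]
grip_width: 0.0869
t 28.0 pose [ 542.6 -284.1  112.5] [-1.7989e+02 -4.0000e-02  7.0450e+01] grip 86.9 F [-0.3  0.3  0.8]
shift-first t [ 0.5  1.4 94.5] rows30 3.1 per20 [0.  0.1 4.7]
turn-first t [ 0.6  1.2 94.5] rows30 3.1 per20 [0.  0.1 4.7]
rotvec [-0.11 -0.04 -0.05] rows 0.01589709594308235
```

```bash

python3 -m pendant '[{"rx":0,"ry":0,"rz":0,"tx":0.5,"ty":0.7,"tz":15,"jaw":87},{"rx":0,"ry":0,"rz":0,"tx":0,"ty":0,"tz":25,"jaw":87},{"rx":0,"ry":0,"rz":0,"tx":0,"ty":0,"tz":25,"jaw":87},{"rx":0,"ry":0,"rz":0,"tx":0,"ty":0,"tz":15,"jaw":87},{"rx":0,"ry":0,"rz":0,"tx":0,"ty":0,"tz":9,"jaw":87},{"rx":0,"ry":0,"rz":0,"tx":0,"ty":0,"tz":5,"jaw":87},{"rx":0,"ry":0,"rz":0,"tx":0,"ty":0,"tz":0,"jaw":87},{"rx":0,"ry":0,"rz":0,"tx":0,"ty":0,"tz":0,"jaw":87}]'
python3 -m pendant '[{"rx":0,"ry":0,"rz":0,"tx":0,"ty":0,"tz":0,"jaw":50},{"rx":0,"ry":0,"rz":0,"tx":0,"ty":0,"tz":0,"jaw":50},{"rx":0,"ry":0,"rz":0,"tx":0,"ty":0,"tz":0,"jaw":50},{"rx":0,"ry":0,"rz":0,"tx":0,"ty":0,"tz":0,"jaw":50},{"rx":0,"ry":0,"rz":0,"tx":0,"ty":0,"tz":0,"jaw":50},{"rx":0,"ry":0,"rz":0,"tx":0,"ty":0,"tz":0,"jaw":50},{"rx":0,"ry":0,"rz":0,"tx":0,"ty":0,"tz":0,"jaw":50},{"rx":0,"ry":0,"rz":0,"tx":0,"ty":0,"tz":0,"jaw":50}]' 12
python3 to.py 543.9 -284 18 70.5
python3 - <<'E'
from h import *
c=cam('side'); cv2.imwrite('pics/s12.png',cv2.resize(cv2.cvtColor(c['img'][130:280,300:460],cv2.COLOR_RGB2BGR),None,fx=4,fy=4)[:600])
E
```

```text
time_s: 28.67
tool_pos: [0.5463, -0.2829, 0.0205]
tool_rot: [179.9, -0.0, 70.6]
force: [0.3, -0.7, 0.2]
grip_width: 0.087
time_s: 29.33
tool_pos: [0.5455, -0.2832, 0.0199]
tool_rot: [179.9, -0.0, 70.5]
force: [0.5, 0.3, 1.7]
grip_width: 0.0581
t 29.33 pose [ 545.5 -283.2   19.9] [ 1.7994e+02 -5.0000e-02  7.0490e+01] grip 58.1 F [0.5 0.3 1.7]
shift-first t [-1.3 -1.2  1.9] rows30 0.1 per20 [-0.1 -0.1  0.1]
turn-first t [-1.3 -1.2  1.9] rows30 0.1 per20 [-0.1 -0.1  0.1]
rotvec [ 0.06 -0.05 -0.01] rows 0.00818480480798477
```

View pics/s12.png

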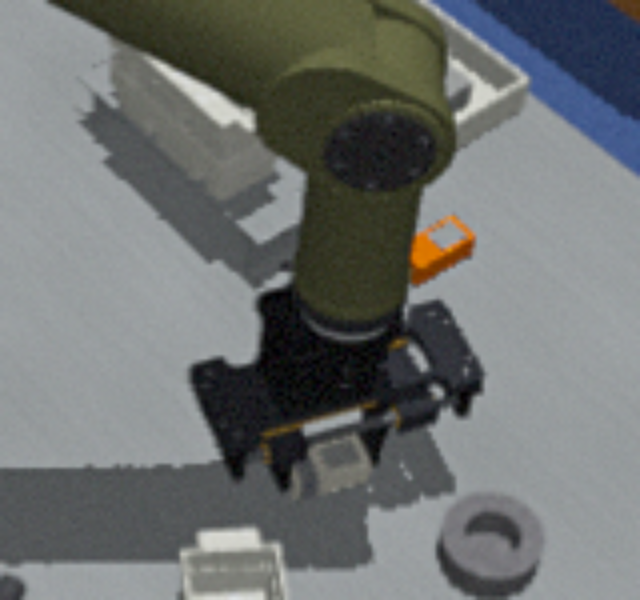

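```bash

python3 -m pendant '[{"rx":0,"ry":0,"rz":0,"tx":0,"ty":0,"tz":-10,"jaw":50},{"rx":0,"ry":0,"rz":0,"tx":0,"ty":0,"tz":-25,"jaw":50},{"rx":0,"ry":0,"rz":0,"tx":0,"ty":0,"tz":-35,"jaw":50},{"rx":0,"ry":0,"rz":0,"tx":0,"ty":0,"tz":-35,"jaw":50},{"rx":0,"ry":0,"rz":0,"tx":0,"ty":0,"tz":-35,"jaw":50},{"rx":0,"ry":0,"rz":0,"tx":0,"ty":0,"tz":-25,"jaw":50},{"rx":0,"ry":0,"rz":0,"tx":0,"ty":0,"tz":-10,"jaw":50},{"rx":0,"ry":0,"rz":0,"tx":0,"ty":0,"tz":0,"jaw":50}]'
python3 - <<'E'
from m import *
c=cam('top'); save(c,'t13.png');P=cloud(c); Z=P[...,2]
roi=np.zeros_like(Z,bool); roi[110:175,250:370]=1
rect(c,roi&(Z>0.118)&(Z<0.16),0.14,'bin1 rim')
im=c['img'].astype(int)
for u in (300,320):
  print(im[120:162,u].min(1))
  print(onplane(c,[[u,120],[u,161]],.14)[:,0].round(4))
cv2.imwrite('pics/t13z.png',cv2.resize(cv2.cvtColor(c['img'][100:190,240:370],cv2.COLOR_RGB2BGR),None,fx=6,fy=6,interpolation=cv2.INTER_CUBIC))
E
python3 to.py 655.7 -6 190 -1.4
```

```text
time_s: 30.05
tool_pos: [0.5465, -0.2841, 0.1978]
tool_rot: [179.6, -0.1, 70.5]
force: [-0.3, -0.1, -0.9]
grip_width: 0.0578
bin1 rim px [306. 137.] world 651.7 -13.1 size 152.9 66.7 yaw 88.6 area 762
[146 141 147 168 167 121  88  99  93  76  81 152 212 228 231 232 231 231
 229 230 232 232 232 230 230 231 232 232 231 232 228 188 119 104  96  76
  66  68  65  67  65  66]
[0.6948 0.5975]
[145 144 147 170 168 118  85  87  79  70  87 152 212 228 231 232 232 230
 229 230 232 230 230 231 233 231 231 230 231 231 228 184 109  94  95  75
  66  62  66  66  68  67]
[0.6936 0.5964]
t 30.1 pose [ 545.5 -283.3  195.3] [ 1.7987e+02 -6.0000e-02  7.0500e+01] grip 57.8 F [ 0.   0.7 -0.1]
shift-first t [298.2  11.3   5.6] rows30 9.9 per20 [14.9  0.6  0.3]
turn-first t [ 103.4 -280.     5.3] rows30 9.9 per20 [  5.2 -14.    0.3]
rotvec [ 0.08 -0.14 71.9 ] rows 10.270828032992867
```

View pics/t13z.png

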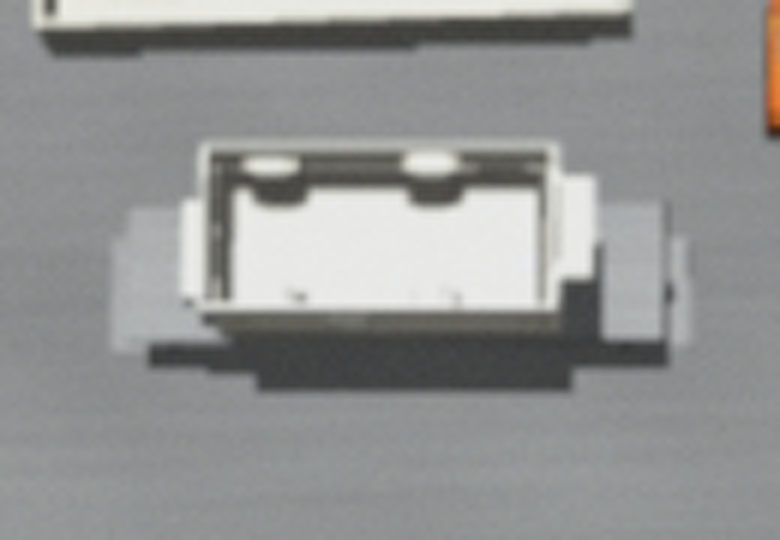

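```bash

python3 -m pendant '[{"rx":0,"ry":0,"rz":0,"tx":17,"ty":1,"tz":0,"jaw":50},{"rx":0,"ry":0,"rz":0,"tx":27,"ty":1,"tz":0,"jaw":50},{"rx":0,"ry":0,"rz":0,"tx":27,"ty":1,"tz":0,"jaw":50},{"rx":0,"ry":0,"rz":0,"tx":27,"ty":1,"tz":0,"jaw":50},{"rx":0,"ry":0,"rz":0,"tx":27,"ty":1,"tz":0,"jaw":50},{"rx":0,"ry":0,"rz":0,"tx":27,"ty":1,"tz":0,"jaw":50},{"rx":0,"ry":0,"rz":0,"tx":27,"ty":1,"tz":0,"jaw":50},{"rx":0,"ry":0,"rz":0,"tx":27,"ty":1,"tz":0,"jaw":50},{"rx":0,"ry":0,"rz":0,"tx":27,"ty":1,"tz":0,"jaw":50},{"rx":0,"ry":0,"rz":0,"tx":27,"ty":1,"tz":0,"jaw":50},{"rx":0,"ry":0,"rz":0,"tx":27,"ty":1,"tz":0,"jaw":50},{"rx":0,"ry":0,"rz":0,"tx":11,"ty":0,"tz":0,"jaw":50}]'
python3 -m pendant '[{"rx":0,"ry":0,"rz":6.5,"tx":0,"ty":0,"tz":0,"jaw":50},{"rx":0,"ry":0,"rz":6.5,"tx":0,"ty":0,"tz":0,"jaw":50},{"rx":0,"ry":0,"rz":6.5,"tx":0,"ty":0,"tz":0,"jaw":50},{"rx":0,"ry":0,"rz":6.5,"tx":0,"ty":0,"tz":0,"jaw":50},{"rx":0,"ry":0,"rz":6.5,"tx":0,"ty":0,"tz":0,"jaw":50},{"rx":0,"ry":0,"rz":6.5,"tx":0,"ty":0,"tz":0,"jaw":50},{"rx":0,"ry":0,"rz":6.5,"tx":0,"ty":0,"tz":0,"jaw":50},{"rx":0,"ry":0,"rz":6.5,"tx":0,"ty":0,"tz":0,"jaw":50},{"rx":0,"ry":0,"rz":6.5,"tx":0,"ty":0,"tz":0,"jaw":50},{"rx":0,"ry":0,"rz":6.5,"tx":0,"ty":0,"tz":0,"jaw":50},{"rx":0,"ry":0,"rz":6.7,"tx":0,"ty":0,"tz":0,"jaw":50},{"rx":0,"ry":0,"rz":0,"tx":0,"ty":0,"tz":0,"jaw":50},{"rx":0,"ry":0,"rz":0,"tx":0,"ty":0,"tz":0,"jaw":50}]'
python3 to.py 655.7 -6 115.5 -1.4
python3 - <<'E'
from h import *
print(env.get_obs()['qpos'])
E
```

```text
time_s: 31.1
tool_pos: [0.6547, -0.0003, 0.1913]
tool_rot: [-179.8, -0.1, 70.8]
force: [-0.2, 1.1, -0.6]
grip_width: 0.0579
time_s: 32.18
tool_pos: [0.6541, -0.0068, 0.1933]
tool_rot: [180.0, 0.1, -1.1]
force: [-0.5, 0.1, 0.5]
grip_width: 0.0581
t 32.18 pose [654.1  -6.8 193.3] [ 1.7996e+02  1.0000e-01 -1.0800e+00] grip 58.1 F [-0.5  0.1  0.5]
shift-first t [ 1.7 -0.8 77.8] rows30 2.6 per20 [ 0.1 -0.   3.9]
turn-first t [ 1.6 -0.8 77.8] rows30 2.6 per20 [ 0.1 -0.   3.9]
rotvec [0.04 0.1  0.32] rows 0.04620215789758101
[-36.51403667  25.27303632  46.49333374  87.18050052 -18.58966739
  75.66800109 -79.18811073]
```

```bash

python3 -m pendant '[{"rx":0,"ry":0,"rz":0.3,"tx":0.7,"ty":-0.6,"tz":10,"jaw":50},{"rx":0,"ry":0,"rz":0,"tx":0,"ty":0,"tz":15,"jaw":50},{"rx":0,"ry":0,"rz":0,"tx":0,"ty":0,"tz":15,"jaw":50},{"rx":0,"ry":0,"rz":0,"tx":0,"ty":0,"tz":12,"jaw":50},{"rx":0,"ry":0,"rz":0,"tx":0,"ty":0,"tz":10,"jaw":50},{"rx":0,"ry":0,"rz":0,"tx":0,"ty":0,"tz":6,"jaw":50},{"rx":0,"ry":0,"rz":0,"tx":0,"ty":0,"tz":4,"jaw":50},{"rx":0,"ry":0,"rz":0,"tx":0,"ty":0,"tz":0,"jaw":50},{"rx":0,"ry":0,"rz":0,"tx":0,"ty":0,"tz":0,"jaw":50}]'
python3 to.py 655.7 -6 115 -1.4
```

```text
time_s: 32.93
tool_pos: [0.6561, -0.0055, 0.1232]
tool_rot: [-180.0, -0.1, -1.5]
force: [0.8, -0.2, -0.1]
grip_width: 0.0577
t 32.93 pose [656.1  -5.5 123.2] [-1.7998e+02 -8.0000e-02 -1.4900e+00] grip 57.7 F [ 0.8 -0.2 -0.1]
shift-first t [-0.4  0.6  8.2] rows30 0.3 per20 [-0.   0.   0.4]
turn-first t [-0.4  0.6  8.2] rows30 0.3 per20 [-0.   0.   0.4]
rotvec [-0.02 -0.08 -0.09] rows 0.013439345053006951
```

```bash

python3 -m pendant '[{"rx":0,"ry":0,"rz":0,"tx":-0.3,"ty":0.3,"tz":2,"jaw":50},{"rx":0,"ry":0,"rz":0,"tx":0,"ty":0,"tz":2,"jaw":50},{"rx":0,"ry":0,"rz":0,"tx":0,"ty":0,"tz":2,"jaw":50},{"rx":0,"ry":0,"rz":0,"tx":0,"ty":0,"tz":1,"jaw":50},{"rx":0,"ry":0,"rz":0,"tx":0,"ty":0,"tz":0,"jaw":50},{"rx":0,"ry":0,"rz":0,"tx":0,"ty":0,"tz":0,"jaw":50}]'
python3 -m pendant '[{"rx":0,"ry":0,"rz":0,"tx":0,"ty":0,"tz":0,"jaw":68},{"rx":0,"ry":0,"rz":0,"tx":0,"ty":0,"tz":0,"jaw":68},{"rx":0,"ry":0,"rz":0,"tx":0,"ty":0,"tz":0,"jaw":68},{"rx":0,"ry":0,"rz":0,"tx":0,"ty":0,"tz":0,"jaw":68},{"rx":0,"ry":0,"rz":0,"tx":0,"ty":0,"tz":-10,"jaw":68},{"rx":0,"ry":0,"rz":0,"tx":0,"ty":0,"tz":-20,"jaw":68},{"rx":0,"ry":0,"rz":0,"tx":0,"ty":0,"tz":-30,"jaw":68},{"rx":0,"ry":0,"rz":0,"tx":0,"ty":0,"tz":-30,"jaw":68},{"rx":0,"ry":0,"rz":0,"tx":0,"ty":0,"tz":-20,"jaw":87},{"rx":0,"ry":0,"rz":0,"tx":0,"ty":0,"tz":0,"jaw":87},{"rx":0,"ry":0,"rz":0,"tx":0,"ty":0,"tz":0,"jaw":87}]'
python3 - <<'E'
from w import *
c=cam('side'); cv2.imwrite('pics/s14.png',cv2.resize(cv2.cvtColor(c['img'][80:230,260:420],cv2.COLOR_RGB2BGR),None,fx=4,fy=4)[:600])
c=cam('top'); P=cloud(c);Z=P[...,2]; save(c,'t14.png')
roi=np.zeros_like(Z,bool); roi[205:290,405:500]=1
rect(c,roi&(Z>0.032)&(Z<0.065),0.048,'C depth'); whitebin(c,405,500,205,285,.048,'C white',130)
E
python3 to.py 390.7 -368.8 150 56.5
```

```text
time_s: 33.43
tool_pos: [0.6556, -0.0056, 0.1159]
tool_rot: [-180.0, -0.1, -1.5]
force: [-1.4, 0.5, -0.8]
grip_width: 0.0577
time_s: 34.35
tool_pos: [0.6563, -0.006, 0.228]
tool_rot: [-179.9, -0.2, -1.5]
force: [-0.4, 0.5, -0.9]
grip_width: 0.0807
C depth px [450. 243.] world 394.7 -363.1 size 157.8 67.5 yaw 56.5 area 531
C white px [451. 245.] world 394.2 -367.9 size 237.6 196.4 yaw 88.8 area 7493
t 34.45 pose [654.9  -5.5 225.2] [-1.7996e+02  2.0000e-02 -1.5000e+00] grip 85.0 F [ 0.2 -0.6 -0.8]
shift-first t [-254.6  370.2   75.1] rows30 15.2 per20 [-12.7  18.5   3.8]
turn-first t [-448.8  -19.8   75.2] rows30 15.2 per20 [-22.4  -1.    3.8]
rotvec [-4.0e-02 -0.0e+00 -5.8e+01] rows 8.285213873026388
```

View pics/s14.png

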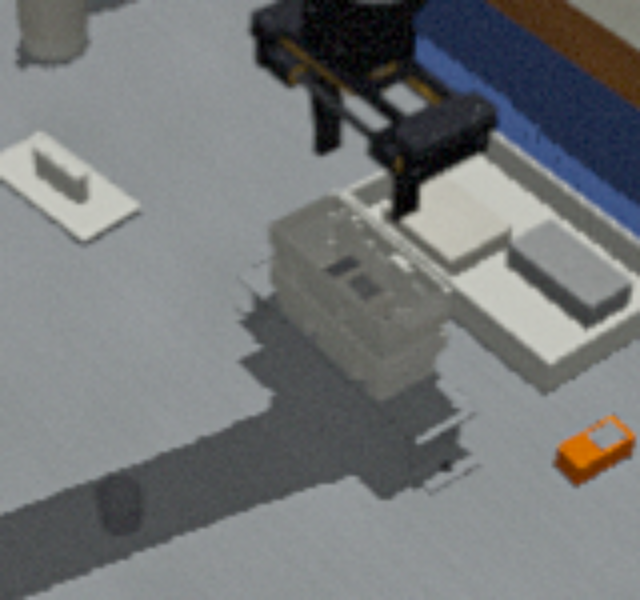

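```bash
python3 - <<'E'
from w import *
c=cam('top'); 
for t in (165,180,195): whitebin(c,415,490,212,278,.048,'C white',t)
cv2.imwrite('pics/c.png',cv2.resize(cv2.cvtColor(c['img'][205:285,410:495],cv2.COLOR_RGB2BGR),None,fx=7,fy=7,interpolation=cv2.INTER_CUBIC))
E
```

```text
C white px [451. 244.] world 393.9 -366.3 size 156.2 67.4 yaw 56.2 area 1470
C white px [449. 244.] world 394.1 -365.8 size 154.6 66.0 yaw 56.0 area 1268
C white px [447. 244.] world 397.0 -356.0 size 134.6 63.6 yaw 58.9 area 1049
```

View pics/c.png

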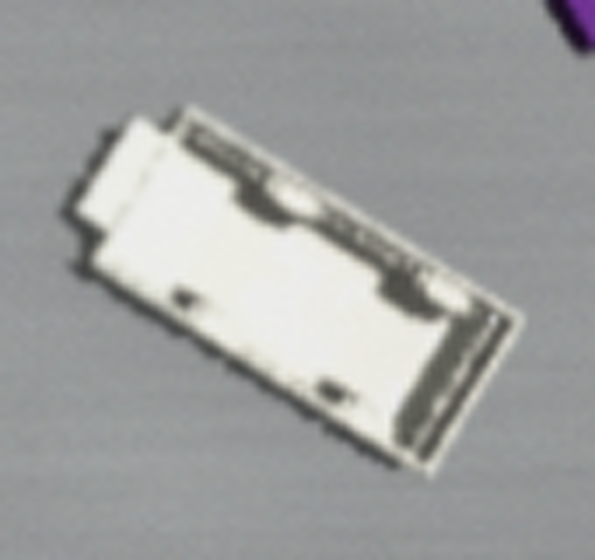

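```bash

python3 -m pendant '[{"rx":0,"ry":0,"rz":-6.4,"tx":0,"ty":0,"tz":0,"jaw":87},{"rx":0,"ry":0,"rz":-6.4,"tx":0,"ty":0,"tz":0,"jaw":87},{"rx":0,"ry":0,"rz":-6.4,"tx":0,"ty":0,"tz":0,"jaw":87},{"rx":0,"ry":0,"rz":-6.4,"tx":0,"ty":0,"tz":0,"jaw":87},{"rx":0,"ry":0,"rz":-6.4,"tx":0,"ty":0,"tz":0,"jaw":87},{"rx":0,"ry":0,"rz":-6.4,"tx":0,"ty":0,"tz":0,"jaw":87},{"rx":0,"ry":0,"rz":-6.4,"tx":0,"ty":0,"tz":0,"jaw":87},{"rx":0,"ry":0,"rz":-6.4,"tx":0,"ty":0,"tz":0,"jaw":87},{"rx":0,"ry":0,"rz":-6.5,"tx":0,"ty":0,"tz":0,"jaw":87},{"rx":0,"ry":0,"rz":0,"tx":0,"ty":0,"tz":0,"jaw":87}]'
python3 to.py 390.4 -370.8 120 56.2
```

```text
time_s: 35.33
tool_pos: [0.6547, -0.0056, 0.2244]
tool_rot: [-179.9, 0.0, 56.4]
force: [0.3, 1.0, 0.1]
grip_width: 0.0869
t 35.33 pose [654.7  -5.6 224.4] [-1.7991e+02  3.0000e-02  5.6360e+01] grip 86.9 F [0.3 1.  0.1]
shift-first t [-450.4  -17.5  104.7] rows30 15.4 per20 [-22.5  -0.9   5.2]
turn-first t [-450.5  -16.5  104.4] rows30 15.4 per20 [-22.5  -0.8   5.2]
rotvec [-0.09  0.03  0.16] rows 0.02272868648673421
```

```bash

python3 -m pendant '[{"rx":0,"ry":0,"rz":0,"tx":-15,"ty":0,"tz":0,"jaw":87},{"rx":0,"ry":0,"rz":0,"tx":-30,"ty":-1,"tz":0,"jaw":87},{"rx":0,"ry":0,"rz":0,"tx":-30,"ty":-1,"tz":0,"jaw":87},{"rx":0,"ry":0,"rz":0,"tx":-30,"ty":-1,"tz":0,"jaw":87},{"rx":0,"ry":0,"rz":0,"tx":-30,"ty":-1,"tz":0,"jaw":87},{"rx":0,"ry":0,"rz":0,"tx":-30,"ty":-1,"tz":0,"jaw":87},{"rx":0,"ry":0,"rz":0,"tx":-30,"ty":-1,"tz":10,"jaw":87},{"rx":0,"ry":0,"rz":0,"tx":-30,"ty":-1,"tz":10,"jaw":87},{"rx":0,"ry":0,"rz":0,"tx":-30,"ty":-1,"tz":10,"jaw":87},{"rx":0,"ry":0,"rz":0,"tx":-30,"ty":-1,"tz":10,"jaw":87},{"rx":0,"ry":0,"rz":0,"tx":-30,"ty":-1,"tz":10,"jaw":87},{"rx":0,"ry":0,"rz":0,"tx":-30,"ty":-1,"tz":10,"jaw":87},{"rx":0,"ry":0,"rz":0,"tx":-30,"ty":-2,"tz":10,"jaw":87},{"rx":0,"ry":0,"rz":0,"tx":-30,"ty":-2,"tz":10,"jaw":87},{"rx":0,"ry":0,"rz":0,"tx":-30,"ty":-2,"tz":10,"jaw":87},{"rx":0,"ry":0,"rz":0,"tx":-15,"ty":0,"tz":10,"jaw":87},{"rx":0,"ry":0,"rz":0,"tx":0,"ty":0,"tz":0,"jaw":87},{"rx":0,"ry":0,"rz":0,"tx":0,"ty":0,"tz":0,"jaw":87},{"rx":0,"ry":0,"rz":0,"tx":0,"ty":0,"tz":0,"jaw":87}]'
python3 to.py 390.4 -370.8 36 56.2
python3 - <<'E'
from h import *
print(env.get_obs()['qpos'])
c=cam('side'); cv2.imwrite('pics/s15.png',cv2.resize(cv2.cvtColor(c['img'][200:350,290:450],cv2.COLOR_RGB2BGR),None,fx=4,fy=4)[:600])
E
```

```text
time_s: 36.92
tool_pos: [0.3912, -0.3694, 0.1255]
tool_rot: [180.0, -0.1, 56.1]
force: [-0.0, -0.4, 0.1]
grip_width: 0.0872
t 36.92 pose [ 391.2 -369.4  125.5] [ 1.7999e+02 -9.0000e-02  5.6140e+01] grip 87.2 F [-0.  -0.4  0.1]
shift-first t [-1.8  0.  89.5] rows30 3.0 per20 [-0.1  0.   4.5]
turn-first t [-1.6  0.1 89.5] rows30 3.0 per20 [-0.1  0.   4.5]
rotvec [ 0.01 -0.09 -0.06] rows 0.012598647334634562
[ -4.26814927  12.90419747  50.44063932 108.4043948  -11.16892579
  63.73578195  16.58764794]
```

View pics/s15.png

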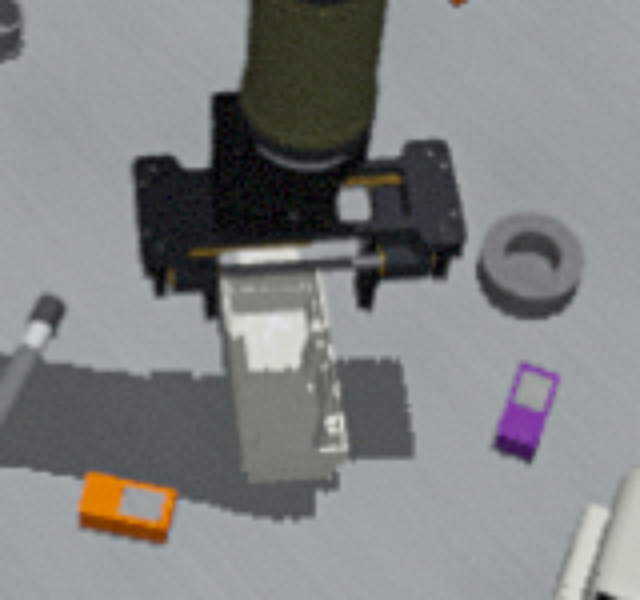

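```bash
python3 -m pendant '[{"rx":0,"ry":0,"rz":0,"tx":-1.5,"ty":0,"tz":15,"jaw":87},{"rx":0,"ry":0,"rz":0,"tx":0,"ty":0,"tz":15,"jaw":87},{"rx":0,"ry":0,"rz":0,"tx":0,"ty":0,"tz":15,"jaw":87},{"rx":0,"ry":0,"rz":0,"tx":0,"ty":0,"tz":15,"jaw":87},{"rx":0,"ry":0,"rz":0,"tx":0,"ty":0,"tz":15,"jaw":87},{"rx":0,"ry":0,"rz":0,"tx":0,"ty":0,"tz":9,"jaw":87},{"rx":0,"ry":0,"rz":0,"tx":0,"ty":0,"tz":5,"jaw":87},{"rx":0,"ry":0,"rz":0,"tx":0,"ty":0,"tz":0,"jaw":87}]'
python3 -m pendant '[{"rx":0,"ry":0,"rz":0,"tx":0,"ty":0,"tz":0,"jaw":60},{"rx":0,"ry":0,"rz":0,"tx":0,"ty":0,"tz":0,"jaw":60},{"rx":0,"ry":0,"rz":0,"tx":0,"ty":0,"tz":0,"jaw":60},{"rx":0,"ry":0,"rz":0,"tx":0,"ty":0,"tz":0,"jaw":60},{"rx":0,"ry":0,"rz":0,"tx":0,"ty":0,"tz":0,"jaw":60},{"rx":0,"ry":0,"rz":0,"tx":0,"ty":0,"tz":0,"jaw":60},{"rx":0,"ry":0,"rz":0,"tx":0,"ty":0,"tz":0,"jaw":60},{"rx":0,"ry":0,"rz":0,"tx":0,"ty":0,"tz":0,"jaw":60}]' 15
python3 to.py 390.4 -370.8 36 56.2
python3 -m pendant '[{"rx":0,"ry":0,"rz":0,"tx":0,"ty":0,"tz":-10,"jaw":60},{"rx":0,"ry":0,"rz":0,"tx":0,"ty":0,"tz":-20,"jaw":60},{"rx":0,"ry":0,"rz":0,"tx":0,"ty":0,"tz":-30,"jaw":60},{"rx":0,"ry":0,"rz":0,"tx":0,"ty":0,"tz":-35,"jaw":60},{"rx":0,"ry":0,"rz":0,"tx":0,"ty":0,"tz":-35,"jaw":60},{"rx":0,"ry":0,"rz":0,"tx":0,"ty":0,"tz":-35,"jaw":60},{"rx":0,"ry":0,"rz":0,"tx":0,"ty":0,"tz":-20,"jaw":60},{"rx":0,"ry":0,"rz":0,"tx":0,"ty":0,"tz":-10,"jaw":60},{"rx":0,"ry":0,"rz":0,"tx":0,"ty":0,"tz":0,"jaw":60},{"rx":0,"ry":0,"rz":0,"tx":0,"ty":0,"tz":0,"jaw":60}]'
python3 to.py 654.7 -6 225 88.7
```

```text
time_s: 37.63
tool_pos: [0.3905, -0.3704, 0.0359]
tool_rot: [-180.0, -0.1, 56.3]
force: [-0.2, 0.1, 0.2]
grip_width: 0.0868
time_s: 38.3
tool_pos: [0.3907, -0.3716, 0.0371]
tool_rot: [179.9, -0.1, 56.2]
force: [-1.1, 0.0, 4.9]
grip_width: 0.0658
t 38.3 pose [ 390.7 -371.6   37.1] [ 1.7992e+02 -7.0000e-02  5.6190e+01] grip 65.8 F [-1.1  0.   4.9]
shift-first t [ 0.5 -0.7  1.1] rows30 0.0 per20 [ 0.  -0.   0.1]
turn-first t [ 0.5 -0.7  1.1] rows30 0.0 per20 [ 0.  -0.   0.1]
rotvec [ 0.08 -0.07 -0.01] rows 0.011655796336601508
time_s: 39.13
tool_pos: [0.3897, -0.3709, 0.2306]
tool_rot: [-180.0, -0.1, 56.2]
force: [0.8, -0.3, -1.8]
grip_width: 0.0654
t 39.13 pose [ 389.7 -370.9  230.6] [-1.7997e+02 -7.0000e-02  5.6200e+01] grip 65.4 F [ 0.8 -0.3 -1.8]
shift-first t [450.6  17.2   6.1] rows30 15.0 per20 [22.5  0.9  0.3]
turn-first t [370.8 256.6   5.6] rows30 15.0 per20 [18.5 12.8  0.3]
rotvec [-1.00e-02 -7.00e-02 -3.25e+01] rows 4.642384531761503
```

```bash

python3 -m pendant '[{"rx":0,"ry":0,"rz":0,"tx":15,"ty":1,"tz":0,"jaw":60},{"rx":0,"ry":0,"rz":0,"tx":30,"ty":1,"tz":0,"jaw":60},{"rx":0,"ry":0,"rz":0,"tx":30,"ty":1,"tz":0,"jaw":60},{"rx":0,"ry":0,"rz":0,"tx":30,"ty":1,"tz":0,"jaw":60},{"rx":0,"ry":0,"rz":0,"tx":30,"ty":1,"tz":0,"jaw":60},{"rx":0,"ry":0,"rz":0,"tx":30,"ty":1,"tz":0,"jaw":60},{"rx":0,"ry":0,"rz":0,"tx":30,"ty":1,"tz":0,"jaw":60},{"rx":0,"ry":0,"rz":0,"tx":30,"ty":1,"tz":0,"jaw":60},{"rx":0,"ry":0,"rz":0,"tx":30,"ty":1,"tz":0,"jaw":60},{"rx":0,"ry":0,"rz":0,"tx":30,"ty":1,"tz":0,"jaw":60},{"rx":0,"ry":0,"rz":0,"tx":30,"ty":1,"tz":0,"jaw":60},{"rx":0,"ry":0,"rz":0,"tx":30,"ty":1,"tz":0,"jaw":60},{"rx":0,"ry":0,"rz":0,"tx":30,"ty":1,"tz":0,"jaw":60},{"rx":0,"ry":0,"rz":0,"tx":30,"ty":1,"tz":0,"jaw":60},{"rx":0,"ry":0,"rz":0,"tx":30,"ty":1,"tz":0,"jaw":60},{"rx":0,"ry":0,"rz":0,"tx":15,"ty":0,"tz":0,"jaw":60}]'
python3 -m pendant '[{"rx":0,"ry":0,"rz":-6.5,"tx":0,"ty":0,"tz":0,"jaw":60},{"rx":0,"ry":0,"rz":-6.5,"tx":0,"ty":0,"tz":0,"jaw":60},{"rx":0,"ry":0,"rz":-6.5,"tx":0,"ty":0,"tz":0,"jaw":60},{"rx":0,"ry":0,"rz":-6.5,"tx":0,"ty":0,"tz":0,"jaw":60},{"rx":0,"ry":0,"rz":-6.5,"tx":0,"ty":0,"tz":0,"jaw":60},{"rx":0,"ry":0,"rz":0,"tx":0,"ty":0,"tz":0,"jaw":60},{"rx":0,"ry":0,"rz":0,"tx":0,"ty":0,"tz":0,"jaw":60}]'
python3 to.py 654.7 -6.4 180 88.7
python3 - <<'E'
from h import *
print(env.get_obs()['qpos'])
c=cam('side'); cv2.imwrite('pics/s16.png',cv2.resize(cv2.cvtColor(c['img'][80:200,290:420],cv2.COLOR_RGB2BGR),None,fx=5,fy=5)[:600])
E
```

```text
time_s: 40.47
tool_pos: [0.6532, -0.001, 0.228]
tool_rot: [-179.8, 0.1, 56.4]
force: [-0.2, 1.6, -1.5]
grip_width: 0.0658
time_s: 41.05
tool_pos: [0.652, -0.0067, 0.2302]
tool_rot: [-179.9, 0.0, 88.5]
force: [0.5, -0.1, -1.5]
grip_width: 0.066
t 41.05 pose [652.   -6.7 230.2] [-1.7989e+02  1.0000e-02  8.8450e+01] grip 66.0 F [ 0.5 -0.1 -1.5]
shift-first t [ 0.4  2.8 50.2] rows30 1.7 per20 [0.  0.1 2.5]
turn-first t [ 0.4  2.7 50.2] rows30 1.7 per20 [0.  0.1 2.5]
rotvec [-0.11  0.01 -0.25] rows 0.035419035734208765
[-25.44168988  20.38728867  30.79710027  84.2988658  -10.48040362
  78.30453642   4.37117269]
```

View pics/s16.png

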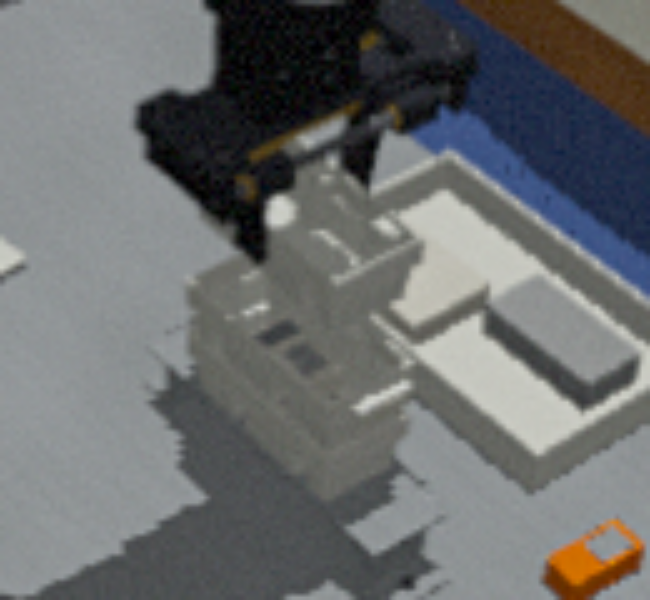

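```bash
python3 - <<'E'
from h import *
c=cam('side'); P=cloud(c).reshape(-1,3); P=P[~np.isnan(P[:,0])]
for nm,a,b in (('held',.224,.240),('bin1',.122,.138),('bin0',.080,.096)):
    m=(P[:,2]>a)&(P[:,2]<b)&(P[:,1]<-.06)&(P[:,1]>-.1)
    Q=P[m]
    for s,e in ((.615,.632),(.632,.676),(.676,.69)):
        q=Q[(Q[:,0]>s)&(Q[:,0]<e),1]; print(nm,s,len(q),np.percentile(q,[5,25,50,75]).round(4) if len(q) else '')
E
```

```text
held 0.615 28 [-0.0785 -0.0758 -0.0747 -0.0677]
held 0.632 52 [-0.0798 -0.0774 -0.0757 -0.0743]
held 0.676 22 [-0.0789 -0.0762 -0.0695 -0.0631]
bin1 0.615 25 [-0.0864 -0.0753 -0.0722 -0.0696]
bin1 0.632 67 [-0.0899 -0.0879 -0.0858 -0.0757]
bin1 0.676 13 [-0.0752 -0.0731 -0.067  -0.0613]
bin0 0.615 32 [-0.0769 -0.0745 -0.0708 -0.0652]
bin0 0.632 46 [-0.0774 -0.0763 -0.075  -0.0721]
bin0 0.676 11 [-0.0779 -0.0769 -0.076  -0.074 ]
```

```bash

python3 -m pendant '[{"rx":0,"ry":0,"rz":-0.2,"tx":0.7,"ty":1.5,"tz":10,"jaw":60},{"rx":0,"ry":0,"rz":0,"tx":0,"ty":0,"tz":14,"jaw":60},{"rx":0,"ry":0,"rz":0,"tx":0,"ty":0,"tz":12,"jaw":60},{"rx":0,"ry":0,"rz":0,"tx":0,"ty":0,"tz":6,"jaw":60},{"rx":0,"ry":0,"rz":0,"tx":0,"ty":0,"tz":3,"jaw":60},{"rx":0,"ry":0,"rz":0,"tx":0,"ty":0,"tz":0,"jaw":60},{"rx":0,"ry":0,"rz":0,"tx":0,"ty":0,"tz":0,"jaw":60},{"rx":0,"ry":0,"rz":0,"tx":0,"ty":0,"tz":0,"jaw":60}]'
python3 to.py 654.7 -6 171.2 88.7
```

```text
time_s: 41.82
tool_pos: [0.655, -0.0052, 0.1877]
tool_rot: [179.9, -0.0, 88.9]
force: [0.6, -0.6, -1.8]
grip_width: 0.0658
t 41.82 pose [655.   -5.2 187.7] [ 1.7987e+02 -3.0000e-02  8.8890e+01] grip 65.8 F [ 0.6 -0.6 -1.8]
shift-first t [-0.8 -0.3 16.5] rows30 0.5 per20 [-0.  -0.   0.8]
turn-first t [-0.8 -0.3 16.5] rows30 0.5 per20 [-0.  -0.   0.8]
rotvec [ 0.13 -0.03  0.19] rows 0.026672841819751335
```

```bash

python3 -m pendant '[{"rx":0.1,"ry":0,"rz":0.1,"tx":-0.5,"ty":-0.3,"tz":5,"jaw":60},{"rx":0,"ry":0,"rz":0,"tx":0,"ty":0,"tz":3,"jaw":60},{"rx":0,"ry":0,"rz":0,"tx":0,"ty":0,"tz":2,"jaw":60},{"rx":0,"ry":0,"rz":0,"tx":0,"ty":0,"tz":2,"jaw":60},{"rx":0,"ry":0,"rz":0,"tx":0,"ty":0,"tz":0,"jaw":60},{"rx":0,"ry":0,"rz":0,"tx":0,"ty":0,"tz":0,"jaw":60},{"rx":0,"ry":0,"rz":0,"tx":0,"ty":0,"tz":0,"jaw":60}]'
python3 to.py 654.7 -6 171.2 88.7
```

```text
time_s: 42.4
tool_pos: [0.6543, -0.0056, 0.175]
tool_rot: [-180.0, -0.0, 88.8]
force: [-0.1, 0.3, -2.0]
grip_width: 0.0656
t 42.4 pose [654.3  -5.6 175. ] [-1.7996e+02 -2.0000e-02  8.8800e+01] grip 65.6 F [-0.1  0.3 -2. ]
shift-first t [-0.4  0.4  3.8] rows30 0.1 per20 [-0.   0.   0.2]
turn-first t [-0.4  0.4  3.8] rows30 0.1 per20 [-0.   0.   0.2]
rotvec [-0.04 -0.02  0.1 ] rows 0.014430979527511075
```

```bash

python3 -m pendant '[{"rx":0,"ry":0,"rz":0,"tx":0,"ty":0,"tz":1.5,"jaw":60},{"rx":0,"ry":0,"rz":0,"tx":0,"ty":0,"tz":1.5,"jaw":60},{"rx":0,"ry":0,"rz":0,"tx":0,"ty":0,"tz":1,"jaw":60},{"rx":0,"ry":0,"rz":0,"tx":0,"ty":0,"tz":0.5,"jaw":60},{"rx":0,"ry":0,"rz":0,"tx":0,"ty":0,"tz":0,"jaw":60},{"rx":0,"ry":0,"rz":0,"tx":0,"ty":0,"tz":0,"jaw":60}]'
python3 to.py 654.7 -6 171.2 88.7
```

```text
time_s: 42.9
tool_pos: [0.6543, -0.0057, 0.1711]
tool_rot: [-180.0, -0.0, 88.8]
force: [-1.6, 0.1, 4.1]
grip_width: 0.066
t 42.9 pose [654.3  -5.7 171.1] [-1.7998e+02 -4.0000e-02  8.8800e+01] grip 66.0 F [-1.6  0.1  4.1]
shift-first t [-0.3  0.4 -0.1] rows30 0.0 per20 [-0.  0. -0.]
turn-first t [-0.3  0.4 -0.1] rows30 0.0 per20 [-0.  0. -0.]
rotvec [-0.02 -0.04  0.1 ] rows 0.013682121695378842
```

```bash

python3 -m pendant '[{"rx":0,"ry":0,"rz":0,"tx":0,"ty":0,"tz":0,"jaw":87},{"rx":0,"ry":0,"rz":0,"tx":0,"ty":0,"tz":0,"jaw":87},{"rx":0,"ry":0,"rz":0,"tx":0,"ty":0,"tz":0,"jaw":87},{"rx":0,"ry":0,"rz":0,"tx":0,"ty":0,"tz":0,"jaw":87},{"rx":0,"ry":0,"rz":0,"tx":0,"ty":0,"tz":-15,"jaw":87},{"rx":0,"ry":0,"rz":0,"tx":0,"ty":0,"tz":-25,"jaw":87},{"rx":0,"ry":0,"rz":0,"tx":0,"ty":0,"tz":-25,"jaw":87},{"rx":0,"ry":0,"rz":0,"tx":0,"ty":0,"tz":-10,"jaw":87},{"rx":0,"ry":0,"rz":0,"tx":0,"ty":0,"tz":0,"jaw":87},{"rx":0,"ry":0,"rz":0,"tx":0,"ty":0,"tz":0,"jaw":87}]'
python3 - <<'E'
from w import *
c=cam('top'); save(c,'t17.png');P=cloud(c); Z=P[...,2]
roi=np.zeros_like(Z,bool); roi[120:220,100:235]=1
rect(c,roi&(Z>0.004)&(Z<0.02),0.009,'lid'); rect(c,roi&(Z>0.03)&(Z<0.05),0.039,'bar')
whitebin(c,140,220,145,200,.009,'lid white',170)
c=cam('side'); P=cloud(c); Z=P[...,2]
roi=np.zeros_like(Z,bool); roi[100:150,230:310]=1
rect(c,roi&(Z>0.03)&(Z<0.05),0.039,'bar side')
cv2.imwrite('pics/s17.png',cv2.resize(cv2.cvtColor(c['img'][80:200,230:390],cv2.COLOR_RGB2BGR),None,fx=5,fy=5)[:600])
E
python3 to.py 597.5 332 150 94.8
```

```text
time_s: 43.73
tool_pos: [0.6543, -0.0057, 0.245]
tool_rot: [-180.0, -0.0, 88.8]
force: [0.1, 0.1, -0.2]
grip_width: 0.0867
lid px [119. 133.] world 708.3 497.4 size 62.4 28.1 yaw -24.9 area 64
lid px [179. 171.] world 598.5 333.1 size 142.6 69.8 yaw -86.7 area 1102
bar px [114. 132.] world 702.9 497.8 size 62.9 25.4 yaw -36.3 area 96
bar px [175. 170.] world 598.4 331.7 size 66.0 15.0 yaw -85.0 area 141
lid white px [179. 171.] world 600.7 333.9 size 140.0 67.1 yaw -85.1 area 1310
bar side px [275. 120.] world 599.6 327.2 size 67.9 18.8 yaw -85.1 area 65
t 43.83 pose [653.4  -5.5 243.4] [-1.7979e+02 -1.0000e-02  8.8800e+01] grip 87.1 F [-0.   1.3 -0.4]
shift-first t [336.2 -62.6  93.7] rows30 11.8 per20 [16.8 -3.1  4.7]
turn-first t [341.  -27.4  93.4] rows30 11.8 per20 [17.1 -1.4  4.7]
rotvec [-0.21 -0.03 -6.  ] rows 0.8575025526746826
```

View pics/s17.png

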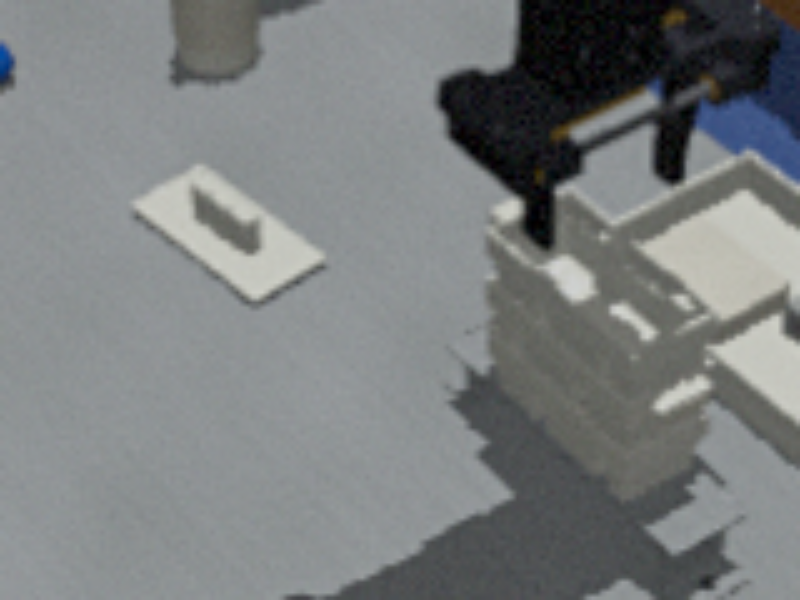

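```bash

python3 -m pendant '[{"rx":-0.2,"ry":0,"rz":-6.2,"tx":0,"ty":0,"tz":0,"jaw":87},{"rx":0,"ry":0,"rz":0,"tx":16,"ty":-2,"tz":0,"jaw":60},{"rx":0,"ry":0,"rz":0,"tx":28,"ty":-2,"tz":0,"jaw":40},{"rx":0,"ry":0,"rz":0,"tx":28,"ty":-2,"tz":0,"jaw":40},{"rx":0,"ry":0,"rz":0,"tx":28,"ty":-2,"tz":0,"jaw":40},{"rx":0,"ry":0,"rz":0,"tx":28,"ty":-2,"tz":0,"jaw":40},{"rx":0,"ry":0,"rz":0,"tx":28,"ty":-2,"tz":10,"jaw":40},{"rx":0,"ry":0,"rz":0,"tx":28,"ty":-2,"tz":16,"jaw":40},{"rx":0,"ry":0,"rz":0,"tx":28,"ty":-2,"tz":16,"jaw":40},{"rx":0,"ry":0,"rz":0,"tx":28,"ty":-2,"tz":16,"jaw":40},{"rx":0,"ry":0,"rz":0,"tx":28,"ty":-2,"tz":16,"jaw":40},{"rx":0,"ry":0,"rz":0,"tx":28,"ty":-2,"tz":16,"jaw":40},{"rx":0,"ry":0,"rz":0,"tx":28,"ty":-2,"tz":16,"jaw":40},{"rx":0,"ry":0,"rz":0,"tx":17,"ty":-2,"tz":16,"jaw":40},{"rx":0,"ry":0,"rz":0,"tx":0,"ty":0,"tz":10,"jaw":40},{"rx":0,"ry":0,"rz":0,"tx":0,"ty":0,"tz":0,"jaw":40},{"rx":0,"ry":0,"rz":0,"tx":0,"ty":0,"tz":0,"jaw":40},{"rx":0,"ry":0,"rz":0,"tx":0,"ty":0,"tz":0,"jaw":40}]'
python3 to.py 599 332.5 28 95
python3 - <<'E'
from w import *
print(env.get_obs()['qpos'])
c=cam('side'); P=cloud(c); Z=P[...,2]
cv2.imwrite('pics/s18.png',cv2.resize(cv2.cvtColor(c['img'][80:180,220:350],cv2.COLOR_RGB2BGR),None,fx=6,fy=6)[:600])
E
```

```text
time_s: 45.33
tool_pos: [0.6005, 0.3292, 0.1141]
tool_rot: [179.8, 0.0, 94.8]
force: [0.9, -0.0, 0.8]
grip_width: 0.0397
t 45.33 pose [600.5 329.2 114.1] [1.7977e+02 4.0000e-02 9.4810e+01] grip 39.7 F [ 0.9 -0.   0.8]
shift-first t [ 3.5 -1.6 86.1] rows30 2.9 per20 [ 0.2 -0.1  4.3]
turn-first t [ 3.4 -1.2 86.1] rows30 2.9 per20 [ 0.2 -0.1  4.3]
rotvec [ 0.23  0.04 -0.19] rows 0.03299242805053822
[-46.53334889  27.67334542  20.85620275  86.76909442 -10.18642447
  67.25182828 -19.14051283]
```

View pics/s18.png

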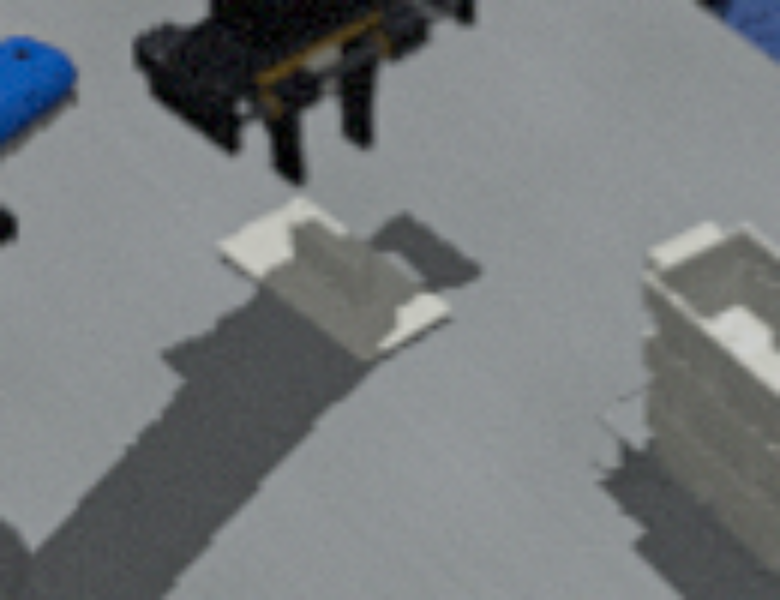

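```bash
python3 -m pendant '[{"rx":0.2,"ry":0,"rz":0,"tx":3.4,"ty":-1,"tz":15,"jaw":40},{"rx":0,"ry":0,"rz":0,"tx":0,"ty":0,"tz":20,"jaw":40},{"rx":0,"ry":0,"rz":0,"tx":0,"ty":0,"tz":20,"jaw":40},{"rx":0,"ry":0,"rz":0,"tx":0,"ty":0,"tz":15,"jaw":40},{"rx":0,"ry":0,"rz":0,"tx":0,"ty":0,"tz":8,"jaw":40},{"rx":0,"ry":0,"rz":0,"tx":0,"ty":0,"tz":4,"jaw":40},{"rx":0,"ry":0,"rz":0,"tx":0,"ty":0,"tz":0,"jaw":40},{"rx":0,"ry":0,"rz":0,"tx":0,"ty":0,"tz":0,"jaw":40}]'
python3 to.py 599 332.5 28 95
```

```text
time_s: 46.05
tool_pos: [0.5983, 0.3353, 0.0321]
tool_rot: [180.0, -0.0, 95.0]
force: [0.8, 0.1, 0.2]
grip_width: 0.0398
t 46.05 pose [598.3 335.3  32.1] [ 1.7998e+02 -5.0000e-02  9.4980e+01] grip 39.8 F [0.8 0.1 0.2]
shift-first t [-2.9  0.4  4.1] rows30 0.2 per20 [-0.1  0.   0.2]
turn-first t [-2.9  0.4  4.1] rows30 0.2 per20 [-0.1  0.   0.2]
rotvec [ 0.02 -0.05 -0.02] rows 0.0067591919462335875
```

```bash
python3 -m pendant '[{"rx":0,"ry":0,"rz":0,"tx":-2.6,"ty":0.4,"tz":2,"jaw":40},{"rx":0,"ry":0,"rz":0,"tx":0,"ty":0,"tz":2,"jaw":40},{"rx":0,"ry":0,"rz":0,"tx":0,"ty":0,"tz":0,"jaw":40},{"rx":0,"ry":0,"rz":0,"tx":0,"ty":0,"tz":0,"jaw":8},{"rx":0,"ry":0,"rz":0,"tx":0,"ty":0,"tz":0,"jaw":8},{"rx":0,"ry":0,"rz":0,"tx":0,"ty":0,"tz":0,"jaw":8},{"rx":0,"ry":0,"rz":0,"tx":0,"ty":0,"tz":0,"jaw":8},{"rx":0,"ry":0,"rz":0,"tx":0,"ty":0,"tz":0,"jaw":8},{"rx":0,"ry":0,"rz":0,"tx":0,"ty":0,"tz":0,"jaw":8},{"rx":0,"ry":0,"rz":0,"tx":0,"ty":0,"tz":0,"jaw":8},{"rx":0,"ry":0,"rz":0,"tx":0,"ty":0,"tz":0,"jaw":8},{"rx":0,"ry":0,"rz":0,"tx":0,"ty":0,"tz":0,"jaw":8}]' 20
python3 to.py 599 332.5 28 95
```

```text
time_s: 47.05
tool_pos: [0.5985, 0.3327, 0.0275]
tool_rot: [-180.0, -0.0, 95.0]
force: [0.6, -0.6, 1.3]
grip_width: 0.0137
t 47.05 pose [598.5 332.7  27.5] [-1.7998e+02 -3.0000e-02  9.5000e+01] grip 13.7 F [ 0.6 -0.6  1.3]
shift-first t [-0.2  0.5 -0.5] rows30 0.0 per20 [-0.  0. -0.]
turn-first t [-0.2  0.5 -0.5] rows30 0.0 per20 [-0.  0. -0.]
rotvec [-0.02 -0.03 -0.  ] rows 0.004025899085179694
```

```bash
python3 -m pendant '[{"rx":0,"ry":0,"rz":0,"tx":0,"ty":0,"tz":-10,"jaw":8},{"rx":0,"ry":0,"rz":0,"tx":0,"ty":0,"tz":-20,"jaw":8},{"rx":0,"ry":0,"rz":0,"tx":0,"ty":0,"tz":-30,"jaw":8},{"rx":0,"ry":0,"rz":0,"tx":0,"ty":0,"tz":-35,"jaw":8},{"rx":0,"ry":0,"rz":0,"tx":0,"ty":0,"tz":-35,"jaw":8},{"rx":0,"ry":0,"rz":0,"tx":0,"ty":0,"tz":-35,"jaw":8},{"rx":0,"ry":0,"rz":0,"tx":0,"ty":0,"tz":-30,"jaw":8},{"rx":0,"ry":0,"rz":0,"tx":0,"ty":0,"tz":-20,"jaw":8},{"rx":0,"ry":0,"rz":0,"tx":0,"ty":0,"tz":-10,"jaw":8},{"rx":0,"ry":0,"rz":0,"tx":0,"ty":0,"tz":0,"jaw":8},{"rx":0,"ry":0,"rz":0,"tx":0,"ty":0,"tz":0,"jaw":8}]'
python3 to.py 654.3 -6 250 88.8
python3 - <<'E'
from w import *
c=cam('side'); save(c,'s19.png')
c=cam('top'); P=cloud(c); Z=P[...,2]; save(c,'t19.png')
roi=np.zeros_like(Z,bool); roi[100:175,250:370]=1
rect(c,roi&(Z>0.165)&(Z<0.2),0.182,'bin2 rim')
E
```

```text
time_s: 47.97
tool_pos: [0.5981, 0.3324, 0.2518]
tool_rot: [-179.9, -0.0, 95.0]
force: [0.3, -0.0, -2.2]
grip_width: 0.0139
t 47.97 pose [598.1 332.4 251.8] [-179.9    -0.     94.99] grip 13.9 F [ 0.3 -0.  -2.2]
shift-first t [-342.    26.5    1.7] rows30 11.4 per20 [-17.1   1.3   0.1]
turn-first t [-337.1   63.2    1.8] rows30 11.4 per20 [-16.9   3.2   0.1]
rotvec [-0.1   0.    6.19] rows 0.8844210552075636
bin2 rim px [296. 133.] world 650.8 0.4 size 151.2 66.3 yaw 88.6 area 633
```

View pics/s19.png

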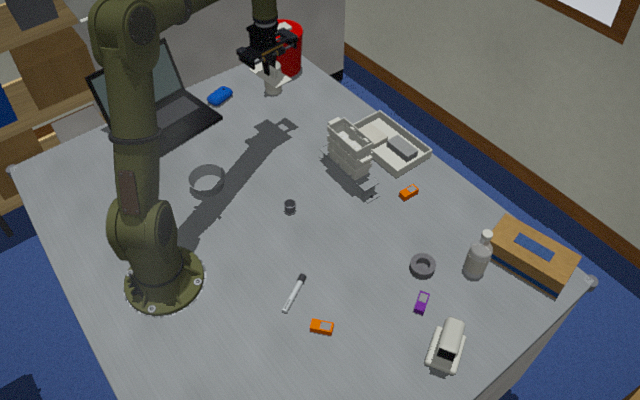

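View pics/t19.png

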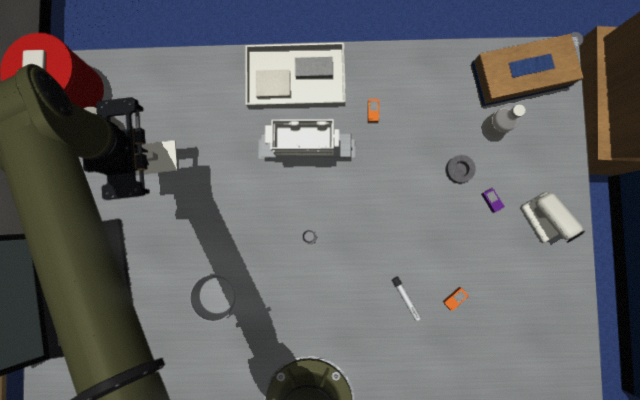

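```bash

python3 -m pendant '[{"rx":0,"ry":0,"rz":6.2,"tx":0,"ty":0,"tz":0,"jaw":8},{"rx":0,"ry":0,"rz":0,"tx":-16,"ty":4,"tz":0,"jaw":8},{"rx":0,"ry":0,"rz":0,"tx":-28,"ty":5,"tz":0,"jaw":8},{"rx":0,"ry":0,"rz":0,"tx":-28,"ty":5,"tz":0,"jaw":8},{"rx":0,"ry":0,"rz":0,"tx":-28,"ty":5,"tz":0,"jaw":8},{"rx":0,"ry":0,"rz":0,"tx":-28,"ty":5,"tz":0,"jaw":8},{"rx":0,"ry":0,"rz":0,"tx":-28,"ty":5,"tz":0,"jaw":8},{"rx":0,"ry":0,"rz":0,"tx":-28,"ty":5,"tz":0,"jaw":8},{"rx":0,"ry":0,"rz":0,"tx":-28,"ty":5,"tz":0,"jaw":8},{"rx":0,"ry":0,"rz":0,"tx":-28,"ty":5,"tz":0,"jaw":8},{"rx":0,"ry":0,"rz":0,"tx":-28,"ty":5,"tz":0,"jaw":8},{"rx":0,"ry":0,"rz":0,"tx":-28,"ty":5,"tz":0,"jaw":8},{"rx":0,"ry":0,"rz":0,"tx":-28,"ty":5,"tz":0,"jaw":8},{"rx":0,"ry":0,"rz":0,"tx":-14,"ty":4,"tz":0,"jaw":8},{"rx":0,"ry":0,"rz":0,"tx":0,"ty":0,"tz":0,"jaw":8},{"rx":0,"ry":0,"rz":0,"tx":0,"ty":0,"tz":0,"jaw":8},{"rx":0,"ry":0,"rz":0,"tx":0,"ty":0,"tz":0,"jaw":8}]'
python3 to.py 654.3 -7 204.5 88.8
python3 - <<'E'
from w import *
c=cam('side'); 
cv2.imwrite('pics/s20.png',cv2.resize(cv2.cvtColor(c['img'][70:190,290:420],cv2.COLOR_RGB2BGR),None,fx=5,fy=5)[:600])
E
```

```text
time_s: 49.48
tool_pos: [0.6538, -0.0061, 0.2512]
tool_rot: [-179.8, -0.1, 88.9]
force: [-0.3, 0.6, -0.9]
grip_width: 0.0142
t 49.48 pose [653.8  -6.1 251.2] [-1.7985e+02 -5.0000e-02  8.8900e+01] grip 14.2 F [-0.3  0.6 -0.9]
shift-first t [-0.9  0.7 46.7] rows30 1.6 per20 [-0.   0.   2.3]
turn-first t [-0.9  0.6 46.7] rows30 1.6 per20 [-0.   0.   2.3]
rotvec [-0.15 -0.05  0.1 ] rows 0.0220321457670874
```

View pics/s20.png

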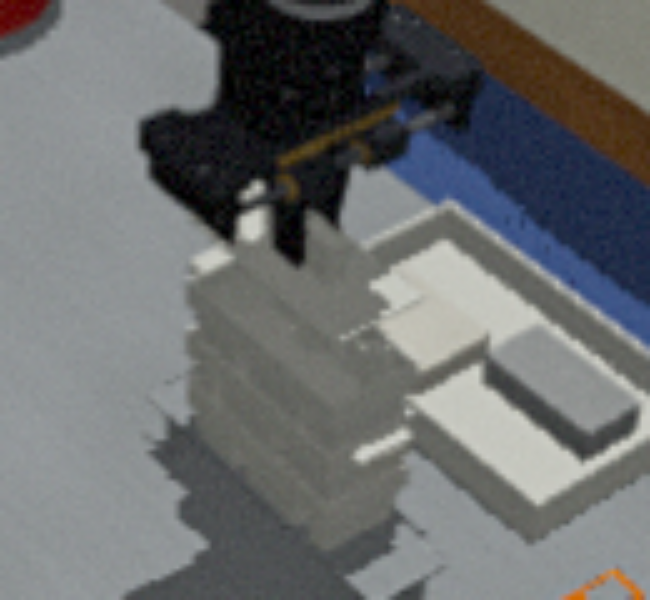

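```bash

python3 -m pendant '[{"rx":0,"ry":0,"rz":0,"tx":-0.9,"ty":0,"tz":10,"jaw":8},{"rx":0,"ry":0,"rz":0,"tx":0,"ty":0,"tz":12,"jaw":8},{"rx":0,"ry":0,"rz":0,"tx":0,"ty":0,"tz":8,"jaw":8},{"rx":0,"ry":0,"rz":0,"tx":0,"ty":0,"tz":5,"jaw":8},{"rx":0,"ry":0,"rz":0,"tx":0,"ty":0,"tz":2,"jaw":8},{"rx":0,"ry":0,"rz":0,"tx":0,"ty":0,"tz":0,"jaw":8},{"rx":0,"ry":0,"rz":0,"tx":0,"ty":0,"tz":0,"jaw":8},{"rx":0,"ry":0,"rz":0,"tx":0,"ty":0,"tz":0,"jaw":8}]'
python3 to.py 654.3 -7 204.5 88.8
```

```text
time_s: 50.2
tool_pos: [0.6547, -0.0076, 0.2158]
tool_rot: [180.0, -0.0, 88.8]
force: [0.2, 0.4, -1.1]
grip_width: 0.0137
t 50.2 pose [654.7  -7.6 215.8] [ 1.80e+02 -2.00e-02  8.88e+01] grip 13.7 F [ 0.2  0.4 -1.1]
shift-first t [ 0.6 -0.4 11.3] rows30 0.4 per20 [ 0.  -0.   0.6]
turn-first t [ 0.6 -0.4 11.3] rows30 0.4 per20 [ 0.  -0.   0.6]
rotvec [ 0.   -0.02 -0.  ] rows 0.0024247456448846833
```

```bash

python3 -m pendant '[{"rx":0,"ry":0,"rz":0,"tx":0.6,"ty":-0.3,"tz":3,"jaw":8},{"rx":0,"ry":0,"rz":0,"tx":0,"ty":0,"tz":2,"jaw":8},{"rx":0,"ry":0,"rz":0,"tx":0,"ty":0,"tz":2,"jaw":8},{"rx":0,"ry":0,"rz":0,"tx":0,"ty":0,"tz":1,"jaw":8},{"rx":0,"ry":0,"rz":0,"tx":0,"ty":0,"tz":0,"jaw":8},{"rx":0,"ry":0,"rz":0,"tx":0,"ty":0,"tz":0,"jaw":8},{"rx":0,"ry":0,"rz":0,"tx":0,"ty":0,"tz":0,"jaw":8}]'
python3 -m pendant '[{"rx":0,"ry":0,"rz":0,"tx":0,"ty":0,"tz":1,"jaw":8},{"rx":0,"ry":0,"rz":0,"tx":0,"ty":0,"tz":1,"jaw":8},{"rx":0,"ry":0,"rz":0,"tx":0,"ty":0,"tz":1,"jaw":8},{"rx":0,"ry":0,"rz":0,"tx":0,"ty":0,"tz":0,"jaw":8},{"rx":0,"ry":0,"rz":0,"tx":0,"ty":0,"tz":0,"jaw":8}]'
python3 to.py 654.3 -7 204.5 88.8
```

```text
time_s: 50.78
tool_pos: [0.6541, -0.007, 0.2074]
tool_rot: [-180.0, -0.0, 88.8]
force: [0.0, -0.0, -0.6]
grip_width: 0.014
time_s: 51.2
tool_pos: [0.6542, -0.0069, 0.2045]
tool_rot: [-180.0, -0.0, 88.8]
force: [-0.3, -0.5, 0.4]
grip_width: 0.0135
t 51.2 pose [654.2  -6.9 204.5] [-1.7998e+02 -2.0000e-02  8.8800e+01] grip 13.5 F [-0.3 -0.5  0.4]
shift-first t [-0.1  0.1  0. ] rows30 0.0 per20 [-0.  0.  0.]
turn-first t [-0.1  0.1  0. ] rows30 0.0 per20 [-0.  0.  0.]
rotvec [-0.02 -0.02  0.  ] rows 0.0030746572225767875
```

Right at the seating height with light contact. Next I open the jaws part way, lift and retreat.

```bash

python3 -m pendant '[{"rx":0,"ry":0,"rz":0,"tx":0,"ty":0,"tz":0.4,"jaw":8},{"rx":0,"ry":0,"rz":0,"tx":0,"ty":0,"tz":0,"jaw":35},{"rx":0,"ry":0,"rz":0,"tx":0,"ty":0,"tz":0,"jaw":35},{"rx":0,"ry":0,"rz":0,"tx":0,"ty":0,"tz":0,"jaw":35},{"rx":0,"ry":0,"rz":0,"tx":0,"ty":0,"tz":0,"jaw":35},{"rx":0,"ry":0,"rz":0,"tx":0,"ty":0,"tz":0,"jaw":35},{"rx":0,"ry":0,"rz":0,"tx":0,"ty":0,"tz":-10,"jaw":35},{"rx":0,"ry":0,"rz":0,"tx":0,"ty":0,"tz":-20,"jaw":35},{"rx":0,"ry":0,"rz":0,"tx":0,"ty":0,"tz":-25,"jaw":35},{"rx":0,"ry":0,"rz":0,"tx":0,"ty":0,"tz":-20,"jaw":35},{"rx":0,"ry":0,"rz":0,"tx":20,"ty":-10,"tz":0,"jaw":35},{"rx":0,"ry":0,"rz":0,"tx":30,"ty":-10,"tz":0,"jaw":35},{"rx":0,"ry":0,"rz":0,"tx":30,"ty":-10,"tz":0,"jaw":35},{"rx":0,"ry":0,"rz":0,"tx":30,"ty":-10,"tz":0,"jaw":35},{"rx":0,"ry":0,"rz":0,"tx":30,"ty":-10,"tz":0,"jaw":35},{"rx":0,"ry":0,"rz":0,"tx":30,"ty":-10,"tz":0,"jaw":35},{"rx":0,"ry":0,"rz":0,"tx":30,"ty":-10,"tz":0,"jaw":35},{"rx":0,"ry":0,"rz":0,"tx":20,"ty":0,"tz":0,"jaw":35},{"rx":0,"ry":0,"rz":0,"tx":0,"ty":0,"tz":0,"jaw":35},{"rx":0,"ry":0,"rz":0,"tx":0,"ty":0,"tz":0,"jaw":35}]'
python3 - <<'E'
from w import *
c=cam('side'); save(c,'s21.png')
cv2.imwrite('pics/s21z.png',cv2.resize(cv2.cvtColor(c['img'][100:220,290:420],cv2.COLOR_RGB2BGR),None,fx=5,fy=5)[:600])
c=cam('top'); P=cloud(c); Z=P[...,2]; save(c,'t21.png')
roi=np.zeros_like(Z,bool); roi[100:175,250:370]=1
rect(c,roi&(Z>0.175)&(Z<0.24),0.186,'lid plate'); rect(c,roi&(Z>0.204)&(Z<0.24),0.216,'bar'); rect(c,roi&(Z>0.045)&(Z<0.056),0.05,'stand')
m=roi&(Z>.178)&(Z<.2); print(np.median(Z[m])); m=roi&(Z>.206)&(Z<.24); print(np.median(Z[m]))
roi[:]=0; roi[150:260,290:480]=1
rect(c,roi&(Z>0.012)&(Z<0.035),0.025,'cup/tape')
E
```

```text
time_s: 52.87
tool_pos: [0.5884, 0.2161, 0.2795]
tool_rot: [-180.0, -0.0, 89.0]
force: [0.6, -1.9, 0.4]
grip_width: 0.0351
lid plate px [300. 134.] world 651.0 0.1 size 150.5 63.7 yaw 88.6 area 1867
bar px [301. 131.] world 650.5 -7.6 size 60.9 13.2 yaw 88.6 area 187
stand px [271. 149.] world 653.1 38.8 size 138.5 54.3 yaw 88.6 area 241
stand px [342. 147.] world 651.5 -80.0 size 78.8 56.7 yaw 88.6 area 327
0.18537683887090983
0.21480389805360037
cup/tape px [461. 169.] world 586.9 -404.4 size 74.1 70.6 yaw -46.7 area 471
cup/tape px [308. 236.] world 422.7 -9.0 size 36.2 34.4 yaw -46.2 area 71
```

View pics/s21z.png

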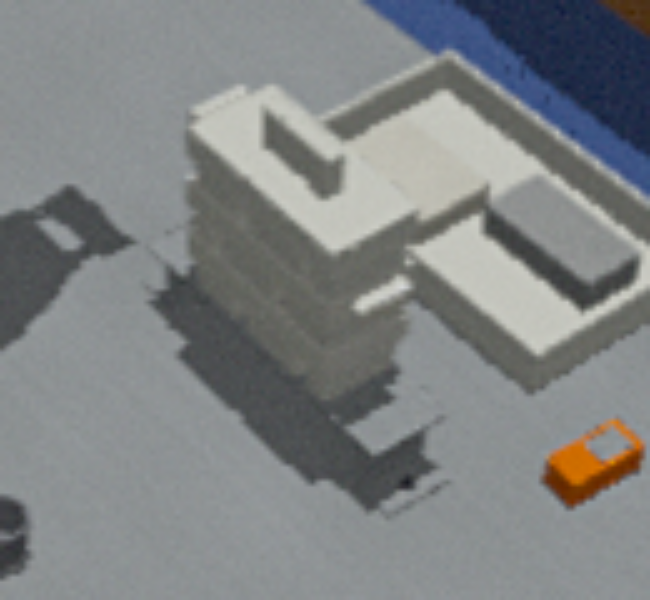

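View pics/t21.png

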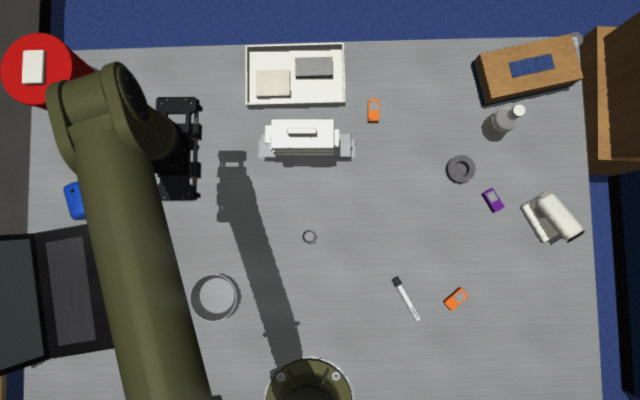

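```bash
python3 - <<'E'
from h import *
print(env.sign_off())
E
```

```text
the job is handed in; nothing more can be done
None
```

The job is handed in at about 53 s of robot time. Three bins stand in one stack lengthwise on the stand, with lips alternating +y, −y, +y. One white carton is in the bottom bin and one in the middle bin, and the lid closes the top bin.

**Heights:** each bin touched down within about 0.3 mm of the height expected for stacking, so none nested. The lid seated at its computed height. The final top view put the lid plate at 185.4 mm (186 expected) and the bar top at 214.8 mm (216 expected), with the lid looking flush in the side view.

**Position:** the stack is parallel to the stand, at a yaw of 88.6° for both. It is within about 2 mm of centre lengthwise.

**Cartons and bystanders:** both cartons were seen in their bins before the next bin went on. The tape measured about 1 mm from its starting place. The cup looked unmoved in the pictures, but I did not measure its starting position.

**One disagreement:** across the stand, the camera put the bins about 3–4 mm nearer the robot than the stand centre it measured. The arm's readings put them within 1 mm. Either way it is well inside the 18 mm allowed.

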